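# Hook the used-tube tray on the discard pan's rim and tip it empty

### The job

Empty the tray of used sample tubes: first take out the marker that was left in it and lay it on the open notebook. Then carry the tray level by its handle, hook its curled lip over the middle of the steel pan's long rim that faces the tray and, with the lip staying hooked as the pivot, swing the handle up until all three tubes have rolled into the pan; only then swing it back, lift it off and stand the empty tray flat on the table, clear of the pan. Leave the other things on the table where they are.

Things in the scene. Friction and masses are not known exactly. Their poses are not given: they have to be found in the camera images.
- tray: Loose white tipping tray, blue handle, 0.2 kg. Origin under it at table level, z up; +x points from the handle to the open front. Overall x -173 to +83, y -87 to +87 mm, on feet 16 mm high. Walls at both sides and the rear, tops 47 mm above the table; none at the front
- tray_floor (a point): On top of the tray's floor, over its origin (19 mm above the table), axes as the tray's. Floor x -85 to +70 mm, 162 mm wide (y). Four cross ribs, 2 mm proud, at x = -15, 11, 37, 63 mm keep the tubes from rolling out until it is tipped about 35 to 40 degrees; tipping it 55 degrees and waiting a second empties it
- tray_grip (a point): Centre of the tray's blue handle: tray x = -130 mm, 44 mm above the table as it stands, axes as the tray's. A straight bar along x with flat upright sides, 24 mm wide (y), 24 mm high, free from x = -173 to -94 mm; a firm grip (80 N or more) holds the loaded tray level from there; carry it level and smoothly, or the tubes roll over the ribs
- tray_lip (a point): Axis of the curled lip (along the tray's y, 168 mm long): tray x = +72 mm, 8.5 mm above the table as it stands. The lip curls from the floor's front edge over and down: inner radius 7.5 mm, 3 mm thick, open below and behind; drops from above over a bead. At rest on the bead this axis is 2.5 mm below the bead's; the tray can turn up 60 degrees about it
- pan: Steel discard pan, open on top, fixed. Origin at the centre of its underside; outside 170 mm (x) by 220 mm (y), wire handle loops on the short ends (to y = +/-130 mm, 78 mm high); walls 3 mm, floor top 4 mm above the table. Round its top runs a round bead 10 mm thick, its axis 100 mm above the table. The tray is poured towards +x
- pan_rim (a point): Middle of the near long rim (the pan's -x side, facing the tray), on the bead's axis, 100 mm above the table, axes as the pan's; straight for 160 mm along the pan's y. Hook the lip here, its middle within 20 mm of this point, the tray's +x along the pan's +x
- tube_0_mid (a point): Middle of the front one of the three used sample tubes (clear with a blue cap, 24 mm across the cap, 18 mm across the body, 125 mm long, 21 g) that lie across the tray between its ribs; point z runs along the tube towards the cap
- tube_1_mid (a point): Middle of the middle one of the three used sample tubes (clear with a blue cap, 24 mm across the cap, 18 mm across the body, 125 mm long, 21 g) that lie across the tray between its ribs; point z runs along the tube towards the cap
- tube_2_mid (a point): Middle of the rear one of the three used sample tubes (clear with a blue cap, 24 mm across the cap, 18 mm across the body, 125 mm long, 21 g) that lie across the tray between its ribs; point z runs along the tube towards the cap
- marker_mid (a point): Centre of the black and white marker pen, about 7 mm above the tray's floor; it lies loose on the tray's floor behind the tubes, across the tray. 138 mm long along its y, 12 to 14 mm thick, 12 g. There is about 25 mm on both sides of it for a finger
- marker: The same marker; origin below its middle, y along it
- notebook: Open notebook lying flat, fixed, 212 mm (x) by 292 mm (y), its pages 9 to 12 mm high, the fold along x at y = 0; origin at the centre of its underside. The marker's centre must lie over it, at least 6 mm inside its edge
- wash_bottle: Bystander: white wash bottle with a red cap and bent spout, 65 x 96 x 182 mm tall; origin under it, its round body (65 mm wide) stands 16 mm towards its -y
- dropper: Bystander: amber dropper bottle, 31 mm wide, 91 mm tall; origin at the centre of its underside
- timer: Bystander: white bench timer lying flat, 66 x 62 x 18 mm; origin at the centre of its underside
- tape_roll: Bystander: roll of green tape lying flat, 64 mm across, 19 mm high; origin at the centre of its underside
- tumbler: Bystander: maroon travel tumbler, 86 mm wide, 174 mm tall; origin at the centre of its underside
- filter_case: Bystander: blue plastic case lying flat, 74 x 66 x 30 mm; origin at the centre of its underside
- card_box: Bystander: white card box lying flat, 100 x 72 x 28 mm (x, y, z); origin at the centre of its underside
- tube_holder: Bystander, fixed: orange holder 62 x 57 x 66 mm with a blue-capped tube standing in it, 114 mm tall; origin at the centre of its underside

How it is judged:
By the outcome, as a careful person would: the job done as asked, in the order asked, and still so for the second after the job is handed in, with the robot touching nothing.
It also fails if it takes over 64 s, if anything falls off the work surface, if the arm or the gripper's body presses on something with over 40 N, if the wrist force passes 120 N, or if a joint passes its speed limit or range.

### The arm

A 6-joint arm with a two-finger parallel gripper is mounted at the origin on the work surface; the furniture and walls round the work are solid. World frame = base frame: x ahead of the robot, y to its left, z up, the work surface at z = 0. Lengths are in mm, angles in rad, forces in N, time in s.
With the tool pointing down it reaches from about 400 to 925 mm from the base axis. Payload 12.5 kg.
Tool frame: the origin (TCP) lies at the very end of the fingers, on their centre line; the grasp point (between the pads) lies env.hold_point_z behind it (env.hold_point_z is the distance from the TCP to the grasp point, in mm); y points along the fingers, z is the direction in which the jaws open and shut, and the axes are right-handed (so a half turn about y gives the same grasp; the last joint's range is limited). The gripper opens to 95 mm and grips with 3 to 60 N. Pads are 20 mm wide; open, the fingers measure 119 mm over their backs; the gripper's body (75 mm by 180 mm) begins 59 mm behind the grasp point.
Start: joints at [-1.397, 0.491, 1.559, -0, 1.092, -0.106], TCP at [172.625, -600.706, 214.661] pointing down, gripper open.
Joint ranges: [-3.1, 3.1], [-0.84, 2.19], [0.05, 2.79], [-1.13, 4.28], [0.06, 2.93], [-2.69, 2.69]. Speed limits (rad/s): [2.22, 2.22, 2.79, 3.14, 3.14, 3.14].

### API

Orientations are given as [roll, pitch, yaw] about the fixed x, y, z axes, in that order (R = Rz(yaw) Ry(pitch) Rx(roll)).
In Python, from cell import env gives the robot as it stands.
- The arm moves only by the shell command python3 -m inch 'ROWS'. ROWS is JSON, one flat list of numbers, 7 for each row, row after row: the shift along the tool's x, y, z in m, then the turn, a rotation vector about the tool's x, y, z in degrees, then the closure, from -1 (fully open) to 1 (shut). In form: [tx, ty, tz, ax, ay, az, hand, tx, ty, tz, ax, ay, az, hand, ...]. A call has 1 to 10 rows; each row shifts and turns the commanded pose from where the row before left it, along the tool's axes as they then stand; what a row does not reach is not made up. A row lasts 1/10 s, in which the tool goes at most 50 mm and 8.59 degrees, less where a joint would pass 70% of its speed; a pose out of reach is approached as far as the arm can. A call is refused whole if a number of a shift passes 0.05 or a number of a turn 8.59, either way. A call with a gripper value outside its range is refused whole. The fingers move at their own pace and stop on an object; the grip force is fixed at half the most. Time passes only in rows, so rows that do not move let the fingers close. It gives the time, the measured TCP pose, the force and the opening at its end, in the units of the state.
- env.state(): the state, without advancing time (a new reading comes with each control period).
- env.read_camera(name): name is "scene" or "top"; returns a dict with "pixels" (400x640x3 uint8, blue, green, red), "depth" (400x640 float32, mm along the optical axis (not along the pixel's ray), 0 where there is no reading), "mtx" (3x3 intrinsics, pixels), "R" (3x3) and "t" (3): a world point X has camera coordinates R X + t. Camera axes: x right, y down, z forward; pixel columns grow to the right and rows downward; lengths in mm; the calibration is good to about 2 mm. A picture is of the moment at which its call begins.
- env.job_done(): hands the job in, once; it reports no verdict.
The state is a dict: "t": time; "joints": joint angles; "qvel": joint speeds; "tau": joint torques, N m; "eef_pos": TCP position; "tcp_rot": TCP orientation; "ft_force": force on the tool from outside, world axes, zero at the start; "moment": the same for the moment, N m; "opening": opening from 0.0 (shut) to 1.0 (fully open).
Only numpy, scipy, OpenCV 4.12 (cv2) and the standard library are available. Lean on these libraries where they do the work, as an engineer would, in place of code of your own. Each camera call takes 0.05 s, during which the arm holds its last target.

## Working session

There is one attempt and no reset: what is moved stays moved. The work goes in short steps, Python scripts to look and compute and a shell command to move; the robot and the scene stay as the last step left them, time stands still between calls to the robot, and variables do not carry over. Pictures are saved under pics/ and viewed, and the job is handed in when it is done.

```bash
ls; mkdir -p pics
python3 - <<'E'
from cell import env
import cv2,numpy as np
print(env.state(), env.hold_point_z)
for n in("scene","top"):
    c=env.read_camera(n); cv2.imwrite(f"pics/{n}0.png",c["pixels"]); np.savez(f"{n}0.npz",**c)
    print(n,c["mtx"],c["R"],c["t"])
E
```

```text
pics
{'t': 0.0, 'joints': array([-1.39660862e+00,  4.91544727e-01,  1.55945878e+00, -7.06399791e-06,
        1.09168361e+00, -1.05582025e-01]), 'qvel': array([-0.00067528, -0.00162323, -0.00088625,  0.00012738, -0.00145618,
       -0.00152731]), 'tau': array([-2.87003437e-03, -6.12642145e+01, -2.58185613e+01,  6.90490636e-02,
        4.81279241e-02, -1.15639596e-04]), 'eef_pos': array([ 172.5723082 , -600.44816678,  214.0677478 ]), 'tcp_rot': array([-1.57188535e+00,  1.09110353e-04, -2.86181972e+00]), 'ft_force': array([ 0.40505343,  0.49176483, -0.84808481]), 'moment': array([ 0.00929438, -0.01117276,  0.02189457]), 'opening': 1.0019887186416392} 18.8
scene [[513.17598872   0.         315.04663892]
 [  0.         513.17598872 200.75768974]
 [  0.           0.           1.        ]] [[ 0.61434568 -0.78886391  0.0165264 ]
 [-0.61643104 -0.49292347 -0.6140352 ]
 [ 0.49253646  0.36704249 -0.7891056 ]] [-305.23343251  358.77097836 1623.69826419]
top [[436.27177403   0.         313.65950362]
 [  0.         436.27177403 205.39775311]
 [  0.           0.           1.        ]] [[-0.01285889 -0.99980005 -0.01531383]
 [-0.98078399  0.01559304 -0.19447269]
 [ 0.19467259  0.01251886 -0.98078839]] [   2.83339271  501.10641959 1365.9560445 ]
```

View pics/scene0.png

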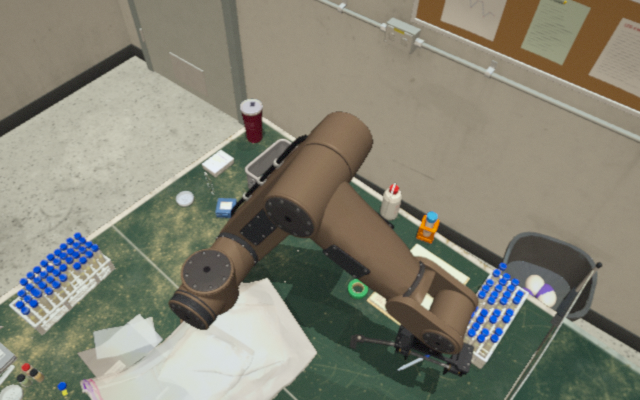

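View pics/top0.png

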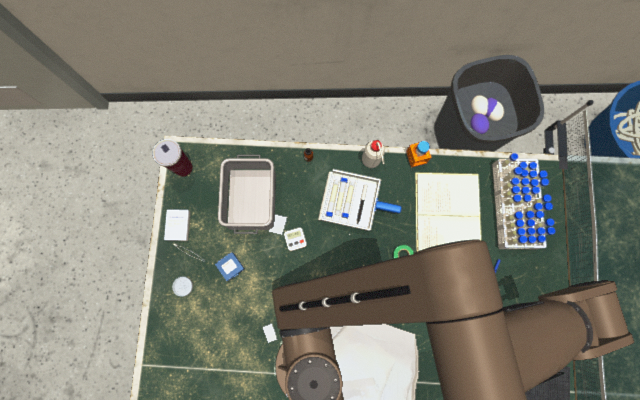

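The top view shows the tray at (350,200) with its handle pointing right, the marker (dark) at about (361,208), the pan at (247,193), and the notebook at (448,210). I'll zoom in next.

Run:
```python
import cv2,numpy as np
im=cv2.imread("pics/top0.png")
cv2.imwrite("pics/topz.png",cv2.resize(im[140:250,200:420],None,fx=3.6,fy=3.6,interpolation=cv2.INTER_CUBIC))
```

```text
(no output)
```

View pics/topz.png

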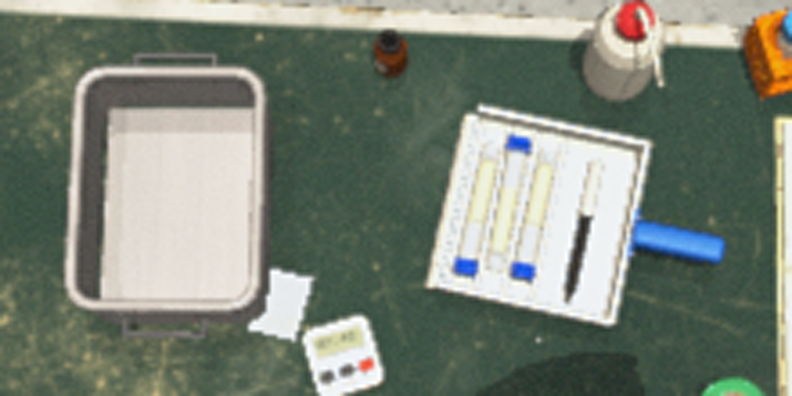

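```bash
cat > h.py <<'E'
import cv2,numpy as np
from scipy.spatial.transform import Rotation as Ro
def cloud(c):
    d=c["depth"];v,u=np.mgrid[0:400,0:640]
    K=c["mtx"];P=np.stack([(u-K[0,2])/K[0,0]*d,(v-K[1,2])/K[1,1]*d,d],-1)
    W=(P-c["t"])@c["R"]; W[d==0]=np.nan
    return W
def ray(c,u,v,z):
    K=c["mtx"];r=np.array([(u-K[0,2])/K[0,0],(v-K[1,2])/K[1,1],1.])@c["R"]
    o=-c["R"].T@c["t"]; return o+r*(z-o[2])/r[2]
def proj(c,X):
    p=c["R"]@np.asarray(X,float)+c["t"];q=c["mtx"]@p;return q[:2]/q[2]
def rect(P):
    (cx,cy),(w,h),a=cv2.minAreaRect(P[:,:2].astype(np.float32)); return (round(cx,1),round(cy,1)),(round(w,1),round(h,1)),round(a,2)
E
python3 - <<'E'
from h import *
c=dict(np.load("top0.npz"));W=cloud(c);hsv=cv2.cvtColor(c["pixels"],cv2.COLOR_BGR2HSV)
def reg(u0,u1,v0,v1):
    m=np.zeros((400,640),bool);m[v0:v1,u0:u1]=1;return m
m=reg(215,276,150,232)
z=W[...,2]
print("table z",np.nanmedian(z[240:260,200:220]), z[200,245])
p=W[m&(z>90)&(z<115)];print("rim",rect(p),np.median(p[:,2]),len(p))
blue=(hsv[...,0]>100)&(hsv[...,0]<125)&(hsv[...,1]>150)&(hsv[...,2]>90)
b=blue&reg(375,405,195,220);p=W[b];print("handle",rect(p),np.nanmedian(p[:,2]),len(p))
# ray to z=56 top plane
vv,uu=np.nonzero(b);p=np.array([ray(c,u,v,54) for u,v in zip(uu,vv)]);print("handle ray",rect(p),p.mean(0))
t=reg(315,385,165,232)&~blue
p=W[t&(z>38)&(z<60)];print("walls",rect(p),len(p))
p=W[t&(z>10)&(z<60)];print("tray",rect(p),len(p))
dark=(hsv[...,2]<75)&reg(352,372,180,226)
vv,uu=np.nonzero(dark);print("dark px",len(uu),list(zip(uu,vv)))
b=blue&reg(320,355,170,222)
n,l,s,ce=cv2.connectedComponentsWithStats(b.astype(np.uint8))
for i in range(1,n): print("cap",s[i],ray(c,*ce[i],32),W[int(ce[i][1]),int(ce[i][0])])
E
```

```text
table z 1.0082708762567125 1.5806294505878784
rim ((539.2, 208.7), (170.8, 222.0), 88.63) 104.4187631682411 741
handle ((498.4, -245.3), (79.9, 36.8), 77.41) 56.13585260933964 181
handle ray ((491.7, -243.9), (80.2, 25.4), 76.91) [ 492.08156689 -242.99851968   54.        ]
walls ((538.8, -146.2), (192.9, 218.4), 76.57) 553
tray ((543.6, -140.8), (205.0, 225.8), 77.01) 2744
dark px 36 [(np.int64(361), np.int64(201)), (np.int64(362), np.int64(201)), (np.int64(361), np.int64(202)), (np.int64(362), np.int64(202)), (np.int64(361), np.int64(203)), (np.int64(362), np.int64(203)), (np.int64(361), np.int64(204)), (np.int64(362), np.int64(204)), (np.int64(361), np.int64(205)), (np.int64(360), np.int64(206)), (np.int64(361), np.int64(206)), (np.int64(360), np.int64(207)), (np.int64(361), np.int64(207)), (np.int64(360), np.int64(208)), (np.int64(361), np.int64(208)), (np.int64(360), np.int64(209)), (np.int64(361), np.int64(209)), (np.int64(360), np.int64(210)), (np.int64(359), np.int64(211)), (np.int64(360), np.int64(211)), (np.int64(359), np.int64(212)), (np.int64(360), np.int64(212)), (np.int64(359), np.int64(213)), (np.int64(360), np.int64(213)), (np.int64(359), np.int64(214)), (np.int64(360), np.int64(214)), (np.int64(358), np.int64(215)), (np.int64(359), np.int64(215)), (np.int64(358), np.int64(216)), (np.int64(359), np.int64(216)), (np.int64(358), np.int64(217)), (np.int64(359), np.int64(217)), (np.int64(358), np.int64(218)), (np.int64(359), np.int64(218)), (np.int64(358), np.int64(219)), (np.int64(358), np.int64(220))]
cap [341 178   6   4  16] [ 591.41277735 -105.38789181   32.        ] [ 590.09333743 -102.22720505   40.51082925]
cap [327 212   5   4  19] [476.44943257 -53.61468156  32.        ] [477.82694122 -50.66033674  35.28627417]
cap [343 213   5   4  18] [ 472.02933756 -105.58102967   32.        ] [ 472.38316084 -102.30265915   42.73284275]
```

Run:
```python
from h import *
c=dict(np.load("top0.npz"));W=cloud(c);g=c["pixels"];hsv=cv2.cvtColor(g,cv2.COLOR_BGR2HSV);z=W[...,2]
print("cam",-c["R"].T@c["t"])
for n,u,v in [("RT",380.8,179.4),("RB",370,230.3),("FT",333.3,169.2),("FB",318.9,220)]: print(n,ray(c,u,v,47).round(1))
a=ray(c,365.8,184.4,26);b=ray(c,358.3,223.3,26);print("marker",a,b,(a+b)/2,np.linalg.norm(a-b),np.degrees(np.arctan2(*(a-b)[[1,0]])))
# handle edges fit: pixels blue -> top at 56
blue=(hsv[...,0]>100)&(hsv[...,0]<125)&(hsv[...,1]>120)&(hsv[...,2]>60)
m=np.zeros_like(blue);m[190:225,372:408]=1;m&=blue
vv,uu=np.nonzero(m);P=np.array([ray(c,u,v,56) for u,v in zip(uu,vv)]);print("handle",rect(P))
# bottle, orange: top points
for n,(u0,u1,v0,v1) in dict(bottle=(355,390,135,172),holder=(400,435,135,172),notebook=(408,488,165,252),dropper=(300,316,145,165)).items():
    p=W[v0:v1,u0:u1].reshape(-1,3);q=p[p[:,2]>(8 if n=="notebook" else 25)];print(n,np.nanmin(q,0).round(),np.nanmax(q,0).round(),rect(q))
# near rim of the pan: highest points on each row
for v in range(165,222,6):
    r=W[v,255:282];i=np.nanargmax(r[:,2]*(np.abs(r[:,2]-104)<4));k=r[(r[:,2]>101)];print(v,k[:,:2].mean(0).round(1),len(k),k[:,1].min().round(1),k[:,1].max().round(1))
```

```text
cam [ 225.59938282  -22.08115134 1437.20872827]
RT [ 585.  -225.7   47. ]
RB [ 417.3 -183.9   47. ]
FT [622.3 -70.7  47. ]
FB [453.2 -20.6  47. ]
marker [ 574.08965595 -178.27557651   26.        ] [ 443.77920002 -149.1089141    26.        ] [ 508.93442799 -163.6922453    26.        ] 133.5346738553215 -12.616257258306469
handle ((494.7, -245.1), (82.5, 36.9), 78.46)
bottle [ 608. -231.   25.] [ 694. -168.  188.] ((653.5, -196.2), (63.4, 79.2), 77.32)
holder [ 638. -388.   25.] [ 706. -319.  122.] ((674.0, -353.9), (63.4, 57.8), 16.24)
notebook [ 283. -588.    8.] [ 642. -180.  779.] ((437.2, -407.0), (297.2, 454.0), 66.52)
dropper [664.  -1.  28.] [690.  26.  98.] ((676.5, 12.4), (25.9, 27.2), 0.49)
165 [622.1 130. ] 2 128.2 131.7
171 [602.5 126.7] 2 125.1 128.4
177 [582.9 128.2] 3 125.2 131.1
183 [564.  128.3] 3 125.2 131.3
189 [544.6 128.2] 3 124.9 131.6
195 [524.7 127.8] 1 127.8 127.8
201 [505.5 127.7] 3 124.9 130.9
207 [487.2 129.5] 4 125.0 134.1
213 [468.  132.4] 2 131.3 133.6
219 [449.  132.2] 2 130.8 133.6
```

```bash
cat >> h.py <<'E'
def jawR(jaw_deg,tilt=0.0):
    # tool y down, z at heading jaw_deg; tilt>0 leans the finger direction about tool z (deg)
    y=np.radians(jaw_deg-90); return Ro.from_euler('xyz',[-np.pi/2,0,y])*Ro.from_rotvec([0,0,np.radians(tilt)])
def plan(p0,R0,p1,R1,n,hand,ease=True):
    s=np.arange(n+1)/n
    if ease: s=s-np.sin(2*np.pi*s)/(2*np.pi)*0.7
    rv=(R0.inv()*R1).as_rotvec();out=[]
    for i in range(n):
        Ra=R0*Ro.from_rotvec(rv*s[i]);d=Ra.inv().apply((np.array(p1)-p0)*(s[i+1]-s[i]))/1000
        out.append([round(float(x),4) for x in d]+[round(float(x),2) for x in np.degrees(rv*(s[i+1]-s[i]))]+[hand])
    print("[",",\n".join(",".join(f"{x:g}" for x in r) for r in out),"]")
def st(env):
    s=env.state();return s["eef_pos"],Ro.from_euler('xyz',s["tcp_rot"]),s
E
python3 - <<'E'
from h import *
from cell import env
c=dict(np.load("top0.npz"))
print("nb",[ray(c,*q,10).round(1) for q in [(415,174),(480,174),(448,211),(416,248)]])
p,R,s=st(env)
plan(p,R,[509,-163.7,130],jawR(-103.1),16,0.37)
E
```

```text
nb [array([ 611.4, -346.9,   10. ]), array([ 607.6, -564.7,   10. ]), array([ 482.9, -448.4,   10. ]), array([ 362. , -335.7,   10. ])]
[ -0.0088,0.0017,-0.0065,0,0.58,0,0.37,
-0.0116,0.0022,-0.0087,0,0.77,0,0.37,
-0.0167,0.0032,-0.0129,0,1.12,0,0.37,
-0.0232,0.0046,-0.0187,0,1.57,0,0.37,
-0.0298,0.006,-0.0254,0,2.07,0,0.37,
-0.0352,0.0073,-0.0323,0,2.52,0,0.37,
-0.0385,0.0083,-0.0384,0.01,2.87,0,0.37,
-0.0389,0.0089,-0.043,0.01,3.06,0,0.37,
-0.0365,0.0089,-0.045,0.01,3.06,0,0.37,
-0.032,0.0083,-0.044,0.01,2.87,0,0.37,
-0.0261,0.0073,-0.04,0,2.52,0,0.37,
-0.0199,0.006,-0.0337,0,2.07,0,0.37,
-0.0142,0.0045,-0.0262,0,1.57,0,0.37,
-0.0096,0.0032,-0.0188,0,1.12,0,0.37,
-0.0063,0.0022,-0.0131,0,0.77,0,0.37,
-0.0046,0.0017,-0.0099,0,0.58,0,0.37 ]
```

```bash
python3 -m inch '[-0.010,0,-0.0075,0,0,0,0.37, -0.020,0,-0.0147,0,0,0,0.37, -0.030,0,-0.022,0,0,0,0.37, -0.036,0,-0.0266,0,0,0,0.37, -0.036,0,-0.0266,0,0,0,0.37, -0.036,0,-0.0266,0,0,0,0.37, -0.036,0,-0.0266,0,0,0,0.37, -0.036,0,-0.0266,0,0,0,0.37, -0.036,0,-0.0266,0,0,0,0.37, -0.036,0,-0.0266,0,0,0,0.37]'
python3 -m inch '[-0.036,0,-0.0266,0,0,0,0.37, -0.036,0,-0.0266,0,0,0,0.37, -0.030,0,-0.022,0,0,0,0.37, -0.020,0,-0.0147,0,0,0,0.37, -0.010,0,-0.0074,0,0,0,0.37, 0,0.014,0,0,5,0,0.37, 0,0.016,0,0,7,0,0.37,0,0.016,0,0,7,0,0.37,0,0.014,0,0,6,0,0.37,0,0.012,0,0,4.1,0,0.37]'
python3 - <<'E'
from h import *
from cell import env
p,R,s=st(env); print(s)
for n in("scene","top"):
    c=env.read_camera(n); cv2.imwrite(f"pics/{n}1.png",c["pixels"]); np.savez(f"{n}1.npz",**c)
E
```

```text
t: 1.1
eef_pos: [409.6, -290.7, 214.7]
tcp_rot: [-1.571, 0.0, -2.862]
ft_force: [1.4, -1.1, 1.0]
opening: 0.321
t: 2.1
eef_pos: [508.1, -163.2, 141.9]
tcp_rot: [-1.571, -0.001, 2.909]
ft_force: [-0.1, -0.4, -0.8]
opening: 0.313
{'t': 2.1, 'joints': array([-4.34525678e-01,  4.53496099e-01,  1.86279855e+00, -1.84845388e-04,
        8.26021737e-01,  1.36911116e+00]), 'qvel': array([-2.03761266e-03,  1.60176919e-01,  1.15004346e-01, -4.17325217e-04,
       -2.75640486e-01,  6.78088396e-01]), 'tau': array([ 5.87330502e-02, -5.46554768e+01, -2.08356732e+01,  3.94578231e-02,
        3.39191230e-01, -7.34993834e-01]), 'eef_pos': array([ 508.14078658, -163.22245236,  141.85621193]), 'tcp_rot': array([-1.57080825e+00, -7.36281882e-04,  2.90887748e+00]), 'ft_force': array([-0.07352736, -0.35090275, -0.84409071]), 'moment': array([0.04076446, 0.02736023, 0.01291743]), 'opening': 0.31255400723100313}
```

View pics/scene1.png

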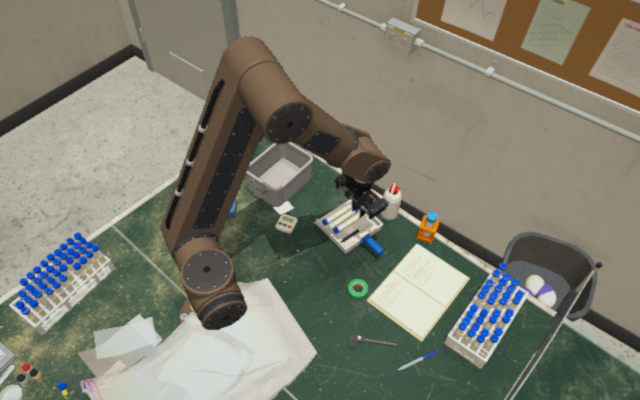

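View pics/top1.png

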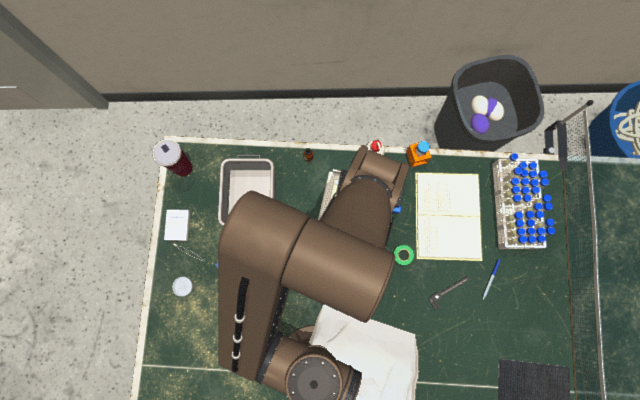

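Run:
```python
from h import *
c=dict(np.load("scene1.npz"));im=c["pixels"].copy()
cv2.imwrite("pics/sc1z.png",cv2.resize(im[150:270,300:440],None,fx=5,fy=5,interpolation=cv2.INTER_CUBIC))
o=np.array([521.3,-117.5]);a=np.radians(76.9);X=np.array([np.cos(a),np.sin(a)]);Y=np.array([-X[1],X[0]])
for n,x,y,z in [("rearL",-86,87,47),("rearR",-86,-87,47),("handle tip top",-173,0,56),("handle tip bottomR",-173,-12,32),("lipL",83,84,19),("lipR",83,-84,19)]:
    q=proj(c,[*(o+x*X+y*Y),z]);print(n,q.round(1),((q-[300,150])*5).round())
print("marker",[((proj(c,[*m,26])-[300,150])*5).round() for m in [(574,-178),(444,-149)]])
```

```text
rearL [343.3 249. ] [216. 495.]
rearR [380.9 222.9] [404. 364.]
handle tip top [380.2 251.2] [401. 506.]
handle tip bottomR [382.  253.1] [410. 516.]
lipL [312.4 221.3] [ 62. 357.]
lipR [347.8 198.4] [239. 242.]
marker [array([341., 362.]), array([199., 461.])]
```

View pics/sc1z.png

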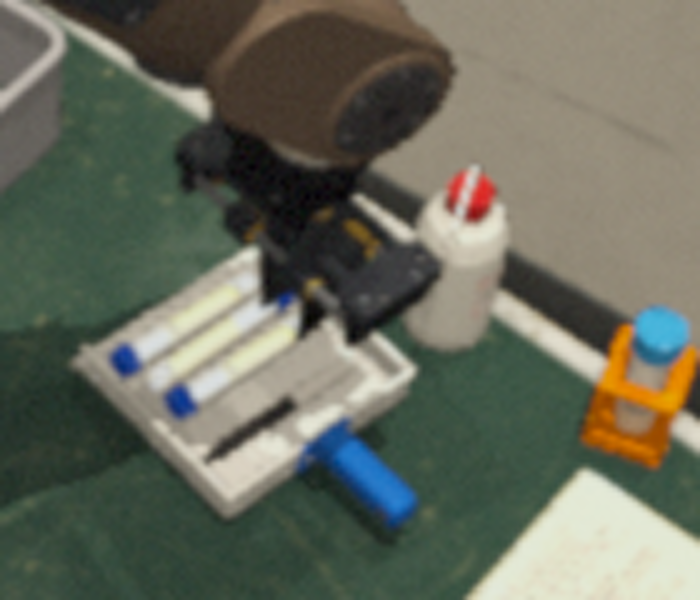

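Run:
```python
from h import *
c=dict(np.load("scene1.npz"));t=dict(np.load("top0.npz"))
f=lambda u,v,z:ray(c,300+u/5,150+v/5,z).round(1)
print("black end",f(210,457,26),ray(t,358.2,222.8,26).round(1)); print("trans",f(293,404,26),ray(t,363,199.5,26).round(1))
print("rearR",f(413,372,47),"rearL",f(230,508,47),"frontL",f(75,360,47))
print("nb", [ray(c,u,v,10).round(1) for u,v in[(418,244),(468,283),(421,337),(368,300)]])
```

```text
black end [ 451.1 -152.9   26. ] [ 445.4 -148.8   26. ]
trans [ 523.2 -172.3   26. ] [ 523.  -167.2   26. ]
rearR [ 584.8 -229.3   47. ] rearL [ 414.5 -194.6   47. ] frontL [445.7 -38.6  47. ]
nb [array([ 616.5, -361.1,   10. ]), array([ 587.1, -570.2,   10. ]), array([ 327.9, -544.3,   10. ]), array([ 330.2, -345.6,   10. ])]
```

```bash
python3 -m inch '[-0.002,0.012,0.0025,0,0,0,0.37, 0,0.025,0,0,0,0,0.37, 0,0.03,0,0,0,0,0.37, 0,0.022,0,0,0,0,0.37, 0,0.013,0,0,0,0,0.37, 0,0.008,0,0,0,0,0.37, 0,0,0,0,0,0,0.37]'
```

```text
t: 2.9
eef_pos: [510.2, -166.1, 32.2]
tcp_rot: [-1.571, -0.001, 2.914]
ft_force: [1.1, -0.2, 0.4]
opening: 0.318
```

Run:
```python
from h import *
from cell import env
c=env.read_camera("scene");im=c["pixels"]
cv2.imwrite("pics/sc2z.png",cv2.resize(im[180:270,300:400],None,fx=6,fy=6,interpolation=cv2.INTER_CUBIC))
```

```text
(no output)
```

View pics/sc2z.png

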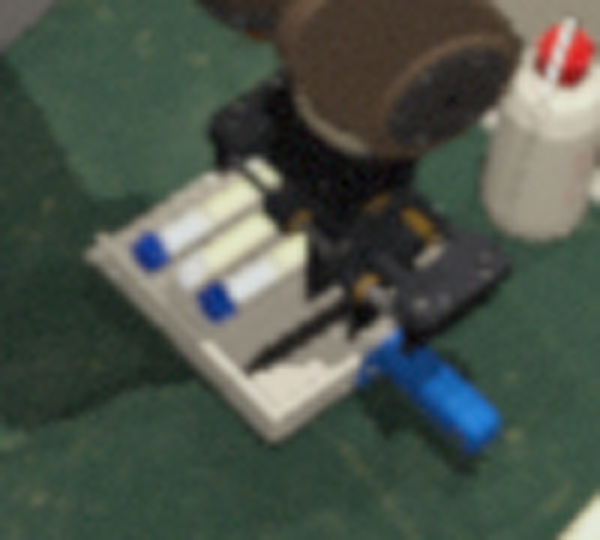

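The two fingertips straddle the marker: it runs from (255,360) up between them at about (330,300).

```bash
python3 -m inch '[0,0.006,0,0,0,0,0.37, 0,0.0045,0,0,0,0,0.37, 0,0,0,0,0,0,1, 0,0,0,0,0,0,1, 0,0,0,0,0,0,1, 0,0,0,0,0,0,1, 0,0,0,0,0,0,1]'
```

```text
t: 3.65
eef_pos: [510.4, -166.1, 22.3]
tcp_rot: [-1.571, 0.0, 2.913]
ft_force: [0.0, 0.2, 0.5]
opening: 0.121
```

```bash
python3 -m inch '[0,-0.008,0,0,0,0,1, 0,-0.02,0,0,0,0,1, 0,-0.03,0,0,0,0,1, 0,-0.03,0,0,0,0,1, 0,-0.02,0,0,0,0,1, 0,-0.008,0,0,0,0,1]'
python3 - <<'E'
from h import *
from cell import env
p,R,s=st(env);print(p,s["opening"],R.as_matrix().round(3))
plan(p,R,[400,-450,110],jawR(-13.1),16,1)
E
```

```text
t: 4.25
eef_pos: [510.8, -166.3, 140.5]
tcp_rot: [-1.57, 0.003, 2.914]
ft_force: [1.2, 0.2, 0.2]
opening: 0.125
[ 510.79287005 -166.26278176  140.54704047] 0.12487221635932766 [[-0.974  0.003 -0.226]
 [ 0.226 -0.002 -0.974]
 [-0.003 -1.     0.001]]
[ 0.0009,0.0006,0.006,-0,-1.79,-0,1,
0.0014,0.0008,0.0079,-0,-2.37,-0,1,
0.0025,0.0012,0.0114,-0.01,-3.45,-0,1,
0.0045,0.0017,0.0158,-0.01,-4.86,-0.01,1,
0.0077,0.0022,0.0202,-0.01,-6.39,-0.01,1,
0.012,0.0026,0.0235,-0.02,-7.8,-0.01,1,
0.0172,0.003,0.0246,-0.02,-8.87,-0.01,1,
0.0222,0.0032,0.0231,-0.02,-9.46,-0.01,1,
0.0257,0.0032,0.0192,-0.02,-9.46,-0.01,1,
0.0267,0.003,0.0138,-0.02,-8.87,-0.01,1,
0.025,0.0026,0.0083,-0.02,-7.8,-0.01,1,
0.0213,0.0022,0.004,-0.01,-6.39,-0.01,1,
0.0164,0.0016,0.0012,-0.01,-4.86,-0.01,1,
0.0117,0.0012,-0.0001,-0.01,-3.45,-0,1,
0.008,0.0008,-0.0006,-0,-2.37,-0,1,
0.006,0.0006,-0.0007,-0,-1.79,-0,1 ]
```

```bash
python3 -m inch '[0.002,0,0.012,0,0,0,1, 0.004,0,0.026,0,0,0,1, 0.006,0.004,0.04,0,0,0,1, 0.006,0.004,0.042,0,0,0,1, 0.006,0.004,0.042,0,0,0,1, 0.006,0.004,0.042,0,0,0,1, 0.006,0.004,0.04,0,0,0,1, 0.004,0.004,0.03,0,0,0,1, 0.003,0.003,0.018,0,-3,0,1, 0.001,0.003,0.01,0,-6,0,1]'
python3 -m inch '[0,0.005,0,0,-8.5,0,1, 0,0.005,0,0,-8.5,0,1, 0,0.005,0,0,-8.5,0,1, 0,0.005,0,0,-8.5,0,1, 0,0.005,0,0,-8.5,0,1, 0,0.005,0,0,-8.5,0,1, 0,0.005,0,0,-8.5,0,1, 0,0.005,0,0,-8.5,0,1, 0,0.005,0,0,-8,0,1, 0,0,0,0,-5,0,1]'
python3 - <<'E'
from h import *
from cell import env
p,R,s=st(env);print(p,s["opening"],s["joints"],R.as_matrix().round(3))
c=env.read_camera("scene");im=c["pixels"]
cv2.imwrite("pics/sc3.png",cv2.resize(im[150:380,280:540],None,fx=3,fy=2.6*3/2.6,interpolation=cv2.INTER_CUBIC)[:600])
np.savez("scene3.npz",**c)
E
```

```text
t: 5.25
eef_pos: [397.6, -452.1, 106.3]
tcp_rot: [-1.572, -0.002, 3.071]
ft_force: [0.1, 0.1, -0.4]
opening: 0.119
t: 6.25
eef_pos: [398.3, -450.2, 61.0]
tcp_rot: [-1.573, 0.002, -1.794]
ft_force: [0.5, 0.2, -0.9]
opening: 0.116
[ 398.29080446 -450.16395409   60.95624007] 0.11635452131187285 [-9.56259607e-01  6.45564407e-01  1.75610712e+00 -1.94530233e-04
  7.43147597e-01 -7.33201176e-01] [[-0.221 -0.002  0.975]
 [-0.975  0.003 -0.221]
 [-0.002 -1.    -0.002]]
```

View pics/sc3.png

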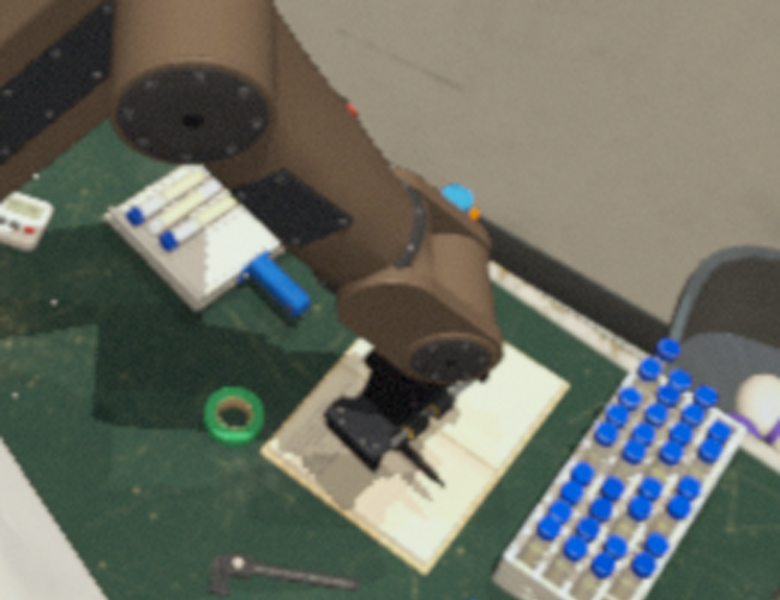

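```bash
python3 -m inch '[0,0.012,0,0,0,0,1, 0,0.015,0,0,0,0,1, 0,0.010,0,0,0,0,1, 0,0.005,0,0,0,0,1, 0,0.003,0,0,0,0,1, 0,0,0,0,0,0,1]'
```

```text
t: 6.9
eef_pos: [399.6, -450.3, 17.8]
tcp_rot: [-1.571, 0.0, -1.799]
ft_force: [0.6, 0.4, -0.5]
opening: 0.118
```

```bash
python3 -m inch '[0,0.0025,0,0,0,0,1, 0,0,0,0,0,0,1, 0,0,0,0,0,0,0.65, 0,0,0,0,0,0,0.5, 0,0,0,0,0,0,0.4, 0,-0.01,0,0,0,0,0.4, 0,-0.025,0,0,0,0,0.4, 0,-0.03,0,0,0,0,0.2, 0,-0.025,0,0,0,0,0, 0,-0.01,0,0,0,0,0]'
python3 - <<'E'
from h import *
from cell import env
c=env.read_camera("scene");im=c["pixels"]
cv2.imwrite("pics/sc4.png",cv2.resize(im[200:350,340:500],None,fx=4,fy=4,interpolation=cv2.INTER_CUBIC))
np.savez("scene4.npz",**c)
E
```

```text
t: 7.9
eef_pos: [400.1, -451.1, 118.6]
tcp_rot: [-1.568, -0.003, -1.799]
ft_force: [0.2, -0.9, -0.3]
opening: 0.474
```

View pics/sc4.png

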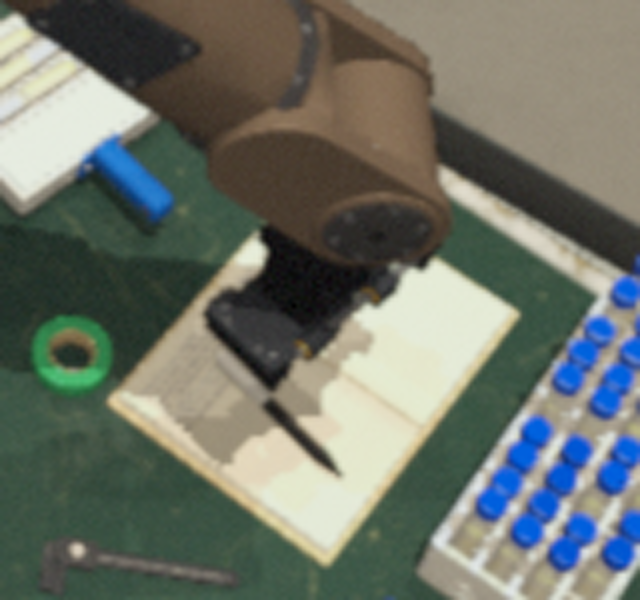

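The marker lies on the near page, from about (225,355) to (340,470). Next I re-measure the handle in both views.

Run:
```python
from h import *
from cell import env
t=env.read_camera("top");np.savez("top4.npz",**t)
s=dict(np.load("scene4.npz"))
cv2.imwrite("pics/t4.png",cv2.resize(t["pixels"][150:270,300:430],None,fx=5,fy=5,interpolation=cv2.INTER_CUBIC))
cv2.imwrite("pics/s4.png",cv2.resize(s["pixels"][180:280,300:400],None,fx=6,fy=6,interpolation=cv2.INTER_CUBIC))
```

```text
(no output)
```

View pics/t4.png

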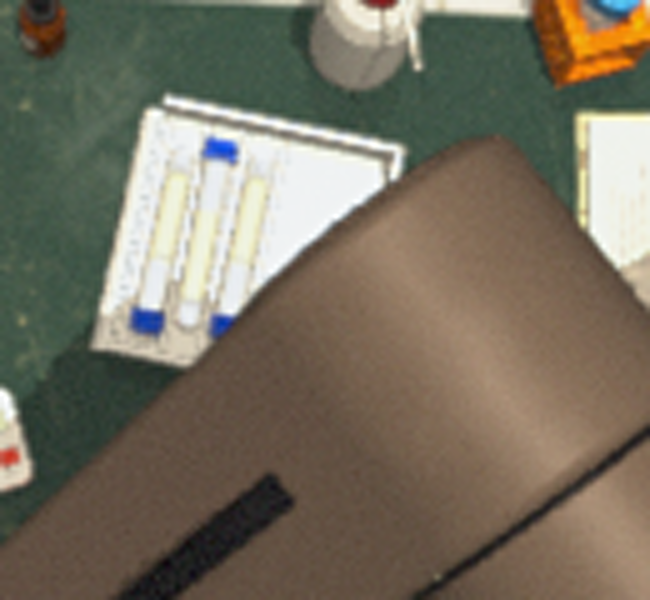

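View pics/s4.png

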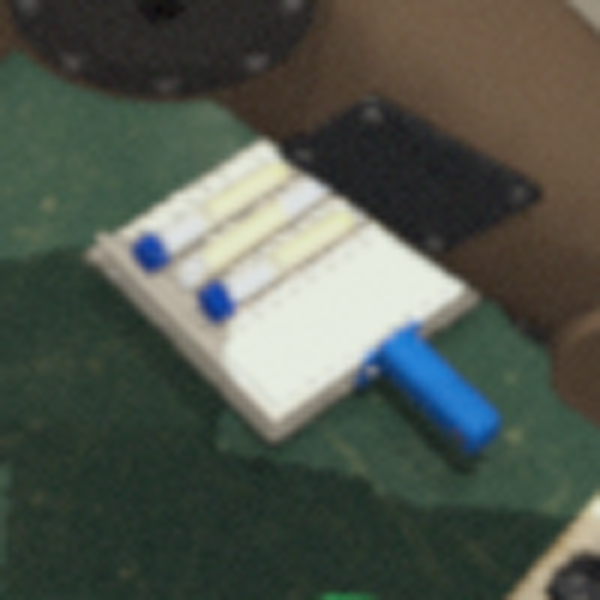

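Run:
```python
from h import *
s=dict(np.load("scene4.npz"));t=dict(np.load("top0.npz"))
hv=lambda c:cv2.cvtColor(c["pixels"],cv2.COLOR_BGR2HSV)
for c,(u0,u1,v0,v1),n in ((s,(355,390,225,262),"scene"),(t,(372,408,190,225),"top")):
    h=hv(c);m=(h[...,0]>98)&(h[...,0]<125)&(h[...,1]>120)&(h[...,2]>60)
    k=np.zeros_like(m);k[v0:v1,u0:u1]=1;m&=k
    m1=m&(h[...,2]>(150 if n=="scene" else 120))
    for q in(m,m1):
        vv,uu=np.nonzero(q);P=np.array([ray(c,u,v,56) for u,v in zip(uu,vv)]);print(n,len(uu),rect(P),P.mean(0).round(1))
f=lambda u,v,z:ray(s,300+u/6,180+v/6,z).round(1)
print([f(*q,56) for q in((410,330),(378,350),(500,408),(465,430))])
g=lambda u,v,z:ray(t,200+u/3.6,140+v/3.6,z).round(1)
print([g(*q,56) for q in((640,222),(634,250),(724,240),(718,262))])
```

```text
scene 217 ((487.5, -251.7), (81.7, 52.6), 86.43) [ 487.6 -250.2   56. ]
scene 136 ((495.1, -249.8), (77.0, 37.6), 86.43) [ 492.3 -247.6   56. ]
top 219 ((494.7, -245.1), (82.5, 36.9), 78.46) [ 491.6 -243.    56. ]
top 190 ((491.9, -243.8), (82.1, 36.8), 74.03) [ 492.4 -243.    56. ]
[array([ 511.1, -218.2,   56. ]), array([ 488.5, -211.7,   56. ]), array([ 499.1, -287.2,   56. ]), array([ 474.8, -279.9,   56. ])]
[array([ 508.7, -211.5,   56. ]), array([ 483.3, -205.1,   56. ]), array([ 491.1, -285.6,   56. ]), array([ 471.2, -279.3,   56. ])]
```

```bash
cat >> h.py <<'E'
A0=76.9;O0=np.array([521.3,-117.3])
def tcp(o,a,h,xg,tilt,back=0):
    """tray origin o (xy), heading a deg, lifted h, level: TCP for grip at tray x=xg; tool tilt"""
    X=np.array([np.cos(np.radians(a)),np.sin(np.radians(a)),0])
    R=jawR(a-90,tilt);g=np.array([*o,44+h])+xg*X
    return g+R.apply([0,18.8-back,0]),R
E
python3 - <<'E'
from h import *
from cell import env
p,R,s=st(env)
P1,R1=tcp(O0,A0,0,-110,25,90);P2,_=tcp(O0,A0,0,-110,25)
print(p,P1,P2,R1.as_euler('xyz'),np.degrees((R.inv()*R1).as_rotvec()),R.inv().apply(P1-p))
plan(p,R,P1,R1,12,-0.3)
E
```

```text
[ 399.88962368 -450.80035079  117.13965136] [ 489.54832309 -253.74470256  108.52911444] [ 498.16915144 -216.69889983   26.9614136 ] [-1.57079633  0.43633231 -1.79943446] [-0.10730468  0.05623825 25.10551017] [-212.24087633    8.30612812   42.76179228]
[ -0.0059,0.0002,0.0012,-0,0,0.69,-0.3,
-0.009,0.0005,0.0018,-0,0,1.07,-0.3,
-0.0145,0.001,0.0029,-0.01,0,1.72,-0.3,
-0.0208,0.0021,0.0042,-0.01,0.01,2.47,-0.3,
-0.0261,0.0038,0.0053,-0.01,0.01,3.12,-0.3,
-0.029,0.0058,0.0059,-0.01,0.01,3.49,-0.3,
-0.0286,0.0075,0.0059,-0.01,0.01,3.49,-0.3,
-0.025,0.0083,0.0053,-0.01,0.01,3.12,-0.3,
-0.0194,0.0076,0.0042,-0.01,0.01,2.47,-0.3,
-0.0133,0.0059,0.0029,-0.01,0,1.72,-0.3,
-0.0082,0.0039,0.0018,-0,0,1.07,-0.3,
-0.0052,0.0026,0.0012,-0,0,0.69,-0.3 ]
```

```bash
python3 -m inch '[-0.01,0,0.002,0,0,0,-0.3, -0.02,0,0.004,0,0,0,-0.3, -0.03,0,0.006,0,0,0,-0.3, -0.032,0.002,0.006,0,0,0,-0.3, -0.032,0.002,0.006,0,0,0,-0.3, -0.032,0.002,0.006,0,0,0,-0.3, -0.026,0.002,0.006,0,0,2,-0.3, -0.018,0,0.004,0,0,4,-0.3, -0.010,0,0.003,0,0,5,-0.3, 0,0,0,0,0,5,-0.3]'
python3 -m inch '[0,0,0,0,0,5,-0.3, 0,0,0,0,0,4.1,-0.3,0,0,0,0,0,0,-0.3]'
python3 - <<'E'
from h import *
from cell import env
p,R,s=st(env);P2,R2=tcp(O0,A0,0,-110,25)
print(s["joints"],p,s["tcp_rot"],R.inv().apply(P2-p),np.degrees((R.inv()*R2).as_rotvec()))
E
```

```text
t: 9.0
eef_pos: [489.4, -253.1, 108.4]
tcp_rot: [-1.572, 0.284, -1.797]
ft_force: [-0.1, 0.9, -0.4]
opening: 0.651
t: 9.3
eef_pos: [488.2, -255.7, 107.3]
tcp_rot: [-1.574, 0.441, -1.802]
ft_force: [0.3, -0.5, -0.5]
opening: 0.65
[-0.78474192  0.60535347  1.76991221  0.42812577  1.05398561 -0.82204755] [ 488.18595908 -255.72595828  107.3252372 ] [-1.57441064  0.44059015 -1.80226376] [-2.15702119 89.86257035  1.08870261] [ 0.13826248 -0.14633179 -0.24422061]
```

```bash
python3 -m inch '[-0.002,0.012,0.001,0,0,0,-0.3, 0,0.022,0,0,0,0,-0.3, 0,0.022,0,0,0,0,-0.3, 0,0.016,0,0,0,0,-0.3, 0,0.010,0,0,0,0,-0.3,0,0,0,0,0,0,-0.3]'
python3 - <<'E'
from h import *
from cell import env
c=env.read_camera("scene");im=c["pixels"]
cv2.imwrite("pics/sc5.png",cv2.resize(im[170:270,300:430],None,fx=6,fy=6,interpolation=cv2.INTER_CUBIC))
E
```

```text
t: 9.9
eef_pos: [497.9, -218.6, 34.7]
tcp_rot: [-1.573, 0.438, -1.798]
ft_force: [0.7, -0.0, 1.1]
opening: 0.644
```

View pics/sc5.png

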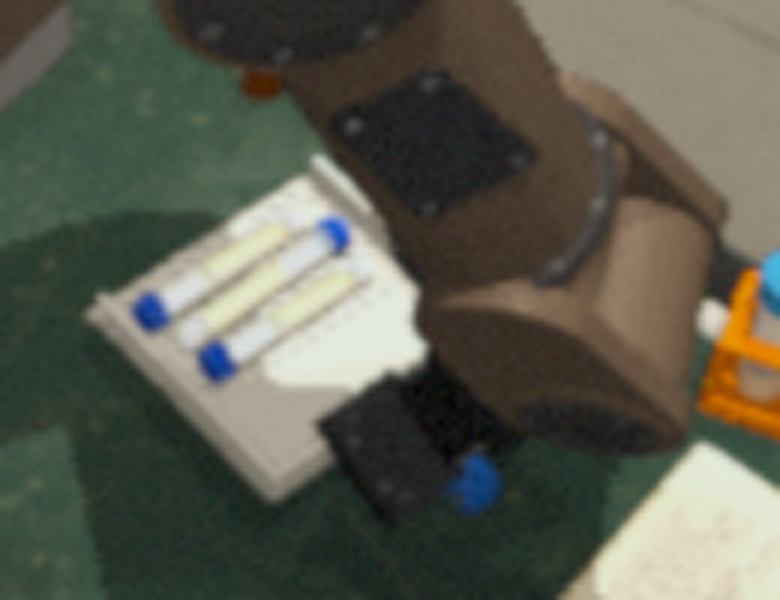

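The gripper is over the handle root, with the blue tip showing behind it at (475,485).

```bash
python3 -m inch '[0,0.005,0,0,0,0,-0.3, 0,0.003,0,0,0,0,-0.3, 0,0,0,0,0,0,0.3, 0,0,0,0,0,0,1, 0,0,0,0,0,0,1, 0,0,0,0,0,0,1,0,0,0,0,0,0,1]'
python3 - <<'E'
from h import *
from cell import env
p,R,s=st(env);print(p,s["tcp_rot"],s["opening"]*95,s["ft_force"],s["moment"])
E
```

```text
t: 10.65
eef_pos: [499.0, -217.0, 28.7]
tcp_rot: [-1.571, 0.438, -1.799]
ft_force: [-0.8, 0.9, -1.2]
opening: 0.286
[ 498.99667273 -217.0291276    28.74291719] [-1.57056336  0.43785808 -1.79892352] 27.15151092439673 [-0.76863296  0.93653556 -1.21837174] [-0.2827645  -0.02808476  0.02802211]
```

```bash
python3 -m inch '[0,0,0,0,0,0,1,0,0,0,0,0,0,1, -0.0017,-0.0036,0,0,0,0,1, -0.0017,-0.0036,0,0,0,0,1,-0.0017,-0.0036,0,0,0,0,1,-0.0017,-0.0036,0,0,0,0,1, 0,0,0,0,0,0,1]'
python3 - <<'E'
from h import *
from cell import env
p,R,s=st(env);print(p,s["tcp_rot"],s["opening"]*95,s["ft_force"],s["moment"])
c=env.read_camera("scene");im=c["pixels"];np.savez("s6.npz",**c)
cv2.imwrite("pics/sc6.png",cv2.resize(im[170:270,300:430],None,fx=6,fy=6,interpolation=cv2.INTER_CUBIC))
E
```

```text
t: 11.35
eef_pos: [499.2, -217.0, 45.2]
tcp_rot: [-1.57, 0.438, -1.799]
ft_force: [0.4, -1.1, -1.9]
opening: 0.254
[ 499.16492409 -217.01305149   45.17767824] [-1.5698758   0.43754945 -1.79850995] 24.13529931589096 [ 0.37150523 -1.13401952 -1.90807063] [-0.66330137  0.04402051 -0.03399744]
```

View pics/sc6.png

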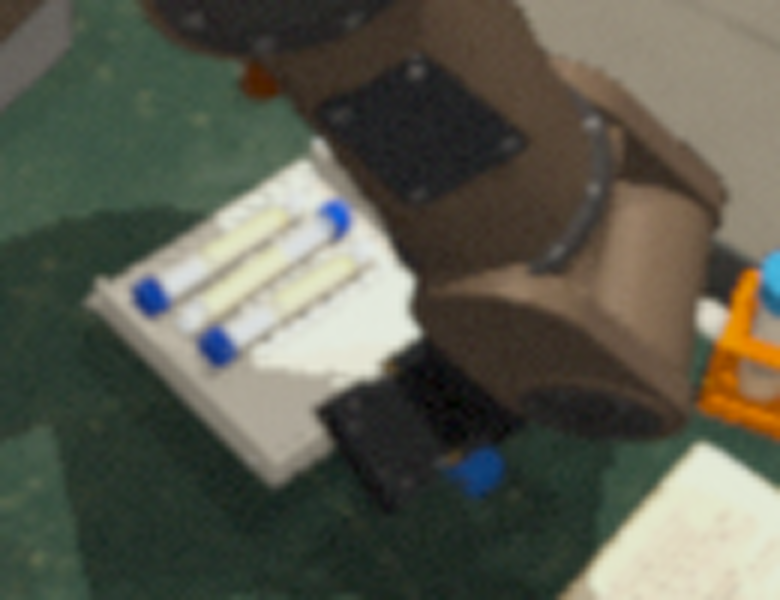

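The tray lifts level: the front corner went from (90,315) to (90,300) and the rear one from (275,497) to (275,483). Lifting on.

```bash
python3 -m inch '[-0.0013,-0.0027,0,0,0,0,1, -0.0025,-0.0054,0,0,0,0,1, -0.0038,-0.0082,0,0,0,0,1,-0.005,-0.011,0,0,0,0,1,-0.006,-0.0129,0,0,0,0,1,-0.006,-0.0129,0,0,0,0,1,-0.006,-0.0129,0,0,0,0,1,-0.005,-0.011,0,0,0,0,1,-0.0038,-0.0082,0,0,0,0,1,-0.0025,-0.0054,0,0,0,0,1]'
python3 - <<'E'
from h import *
from cell import env
p,R,s=st(env);print(p,s["tcp_rot"],s["opening"]*95,s["ft_force"],s["moment"],s["joints"])
for n in("scene","top"):
    c=env.read_camera(n);im=c["pixels"];np.savez(n+"7.npz",**c)
    im=im[150:250,290:420] if n=="scene" else im[130:240,300:420]
    cv2.imwrite(f"pics/{n}7.png",cv2.resize(im,None,fx=5,fy=5,interpolation=cv2.INTER_CUBIC))
E
```

```text
t: 12.4
eef_pos: [498.9, -217.4, 145.4]
tcp_rot: [-1.57, 0.438, -1.799]
ft_force: [0.6, -0.0, -1.4]
opening: 0.251
[ 498.94437746 -217.40690467  145.35333684] [-1.57006404  0.43764651 -1.7985311 ] 23.878000344420474 [ 0.60099204 -0.03021939 -1.44956378] [-0.63734388  0.09506599 -0.02226908] [-0.72346502  0.5349615   1.77934145  0.43511939  1.08698196 -0.75093125]
```

View pics/scene7.png

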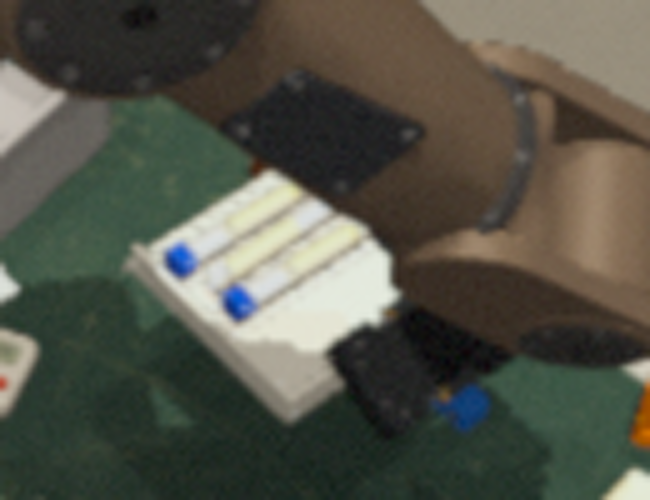

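View pics/top7.png

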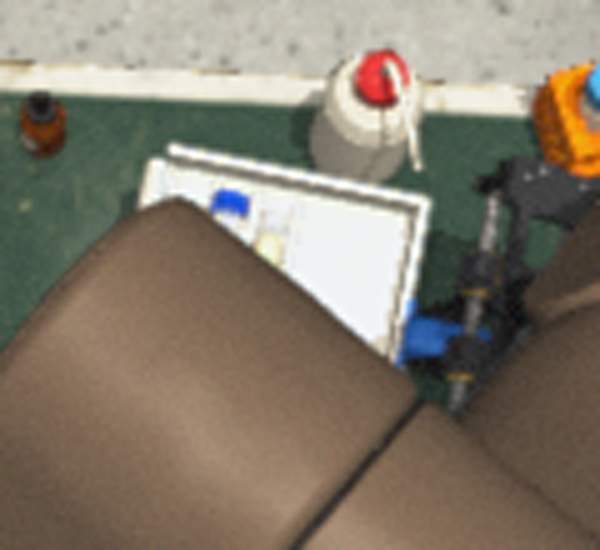

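Run:
```python
from h import *
for n,poly in (("scene",[(265,335),(375,265),(390,290),(330,345),(290,350)]),("top",[(300,210),(400,230),(380,330),(300,260)])):
    c=dict(np.load(n+"7.npz"));W=cloud(c);o=np.array([290,150]) if n=="scene" else np.array([300,130])
    m=np.zeros((400,640),np.uint8);cv2.fillPoly(m,[(np.array(poly)/5+o).round().astype(int)],1)
    P=W[(m>0)&np.isfinite(W[...,2])]
    z=P[:,2];P=P[np.abs(z-np.median(z))<8]
    a=np.radians(76.9);X=P[:,0]*np.cos(a)+P[:,1]*np.sin(a);Y=-P[:,0]*np.sin(a)+P[:,1]*np.cos(a)
    A=np.c_[X-X.mean(),Y-Y.mean(),np.ones(len(P))];k,r,_,_=np.linalg.lstsq(A,P[:,2],rcond=None);print(n,len(P),P.mean(0).round(1),"slopes deg x,y",np.degrees(np.arctan(k[:2])),"rms",np.sqrt(r/len(P)), P[:,2].std())
c=dict(np.load("scene7.npz"))
f=lambda u,v,z:ray(c,290+u/5,150+v/5,z).round(1)
print("frontL",f(135,247,163.7),"rearL",f(290,415,163.7)," cap2",f(240,298,148))
c=dict(np.load("top7.npz"));f=lambda u,v,z:ray(c,300+u/5,130+v/5,z).round(1)
print("top rearR",f(430,200,163.7),"frontR",f(168,146,163.7))
```

```text
scene 195 [ 511.4 -160.1  135.8] slopes deg x,y [-3.16012975  0.46645736] rms [3.16596705] 3.2072913027136853
top 319 [ 554.7 -179.5  136.7] slopes deg x,y [-0.58921335  0.30892811] rms [2.49371131] 2.5039955534129783
frontL [455.7 -36.8 163.7] rearL [ 410.3 -196.2  163.7]  cap2 [ 475.2 -110.2  148. ]
top rearR [ 583.8 -225.5  163.7] frontR [620.5 -68.2 163.7]
```

Run:
```python
from h import *
from cell import env
p,R,s=st(env);print(p)
W1=p+[4,85,0];plan(p,R,W1,R,8,1)
R2=jawR(88.7-90,25); print(np.degrees((R.inv()*R2).as_rotvec()))
plan(W1,R,[533.8,-62.5,146],R2,10,1)
```

```text
[ 499.01738959 -217.46030283  145.05103141]
[ -0.0035,0.0016,-0.0007,0,0,0,1,
-0.007,0.0033,-0.0014,0,0,0,1,
-0.012,0.0056,-0.0024,0,0,0,1,
-0.0155,0.0072,-0.0031,0,0,0,1,
-0.0155,0.0072,-0.0031,0,0,0,1,
-0.012,0.0056,-0.0024,0,0,0,1,
-0.007,0.0033,-0.0014,0,0,0,1,
-0.0035,0.0016,-0.0007,0,0,0,1 ]
[ -5.02621075 -10.64216034  -0.06331887]
[ -0.0024,0.0011,0.0005,-0.17,-0.37,-0,1,
-0.0041,0.0018,0.0009,-0.3,-0.63,-0,1,
-0.0068,0.0031,0.0016,-0.5,-1.06,-0.01,1,
-0.0095,0.0043,0.0024,-0.71,-1.49,-0.01,1,
-0.0112,0.005,0.0032,-0.83,-1.76,-0.01,1,
-0.0111,0.005,0.0036,-0.83,-1.76,-0.01,1,
-0.0093,0.0042,0.0034,-0.71,-1.49,-0.01,1,
-0.0065,0.0029,0.0026,-0.5,-1.06,-0.01,1,
-0.0039,0.0017,0.0017,-0.3,-0.63,-0,1,
-0.0022,0.001,0.001,-0.17,-0.37,-0,1 ]
```

```bash
python3 -m inch '[-0.0035,0.0016,-0.0007,0,0,0,1, -0.007,0.0033,-0.0014,0,0,0,1, -0.012,0.0056,-0.0024,0,0,0,1, -0.0155,0.0072,-0.0031,0,0,0,1, -0.0155,0.0072,-0.0031,0,0,0,1, -0.012,0.0056,-0.0024,0,0,0,1, -0.007,0.0033,-0.0014,0,0,0,1, -0.0035,0.0016,-0.0007,0,0,0,1]'
python3 -m inch '[-0.0024,0.0011,0.0005,-0.17,-0.37,0,1, -0.0041,0.0018,0.0009,-0.3,-0.63,0,1, -0.0068,0.0031,0.0016,-0.5,-1.06,0,1, -0.0095,0.0043,0.0024,-0.71,-1.49,0,1, -0.0112,0.005,0.0032,-0.83,-1.76,0,1, -0.0111,0.005,0.0036,-0.83,-1.76,0,1, -0.0093,0.0042,0.0034,-0.71,-1.49,0,1, -0.0065,0.0029,0.0026,-0.5,-1.06,0,1, -0.0039,0.0017,0.0017,-0.3,-0.63,0,1, -0.0022,0.001,0.001,-0.17,-0.37,0,1]'
python3 - <<'E'
from h import *
from cell import env
p,R,s=st(env);print(p,s["tcp_rot"],s["opening"]*95,s["ft_force"],s["moment"],s["joints"])
for n in("scene","top"):
    c=env.read_camera(n);im=c["pixels"];np.savez(n+"8.npz",**c)
    im=im[110:230,220:380] if n=="scene" else im[130:250,200:360]
    cv2.imwrite(f"pics/{n}8.png",cv2.resize(im,None,fx=5,fy=5,interpolation=cv2.INTER_CUBIC))
E
```

```text
t: 13.3
eef_pos: [503.1, -131.2, 144.7]
tcp_rot: [-1.571, 0.438, -1.798]
ft_force: [0.4, 0.1, -1.5]
opening: 0.251
t: 14.3
eef_pos: [534.0, -61.8, 145.7]
tcp_rot: [-1.572, 0.438, -1.593]
ft_force: [-0.3, 0.1, -3.1]
opening: 0.254
[534.04599169 -61.80545067 145.69604373] [-1.57162045  0.4380281  -1.59302681] 24.147929352195938 [-0.26054742  0.11590987 -3.0803876 ] [-0.61382869 -0.06229167  0.01410819] [-0.43937505  0.51570696  1.81845574  0.46430389  1.04560298 -0.70141926]
```

View pics/scene8.png

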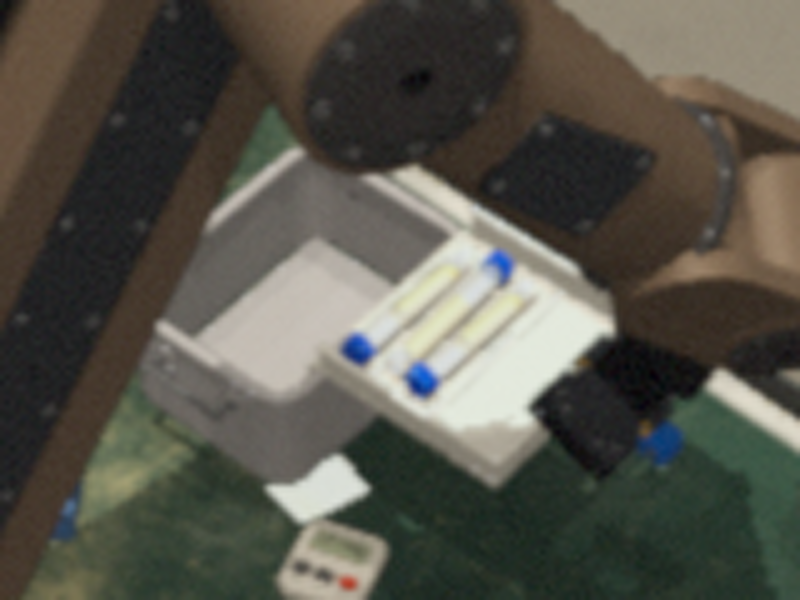

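View pics/top8.png

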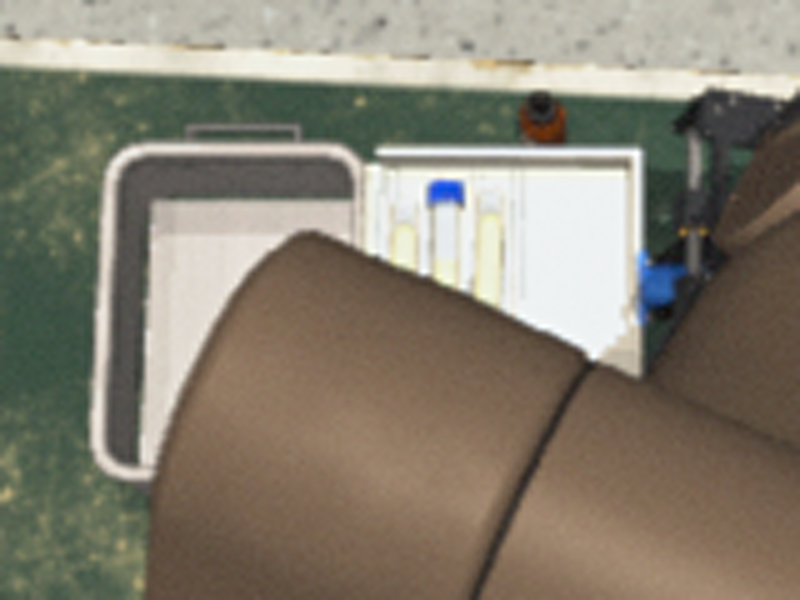

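Run:
```python
from h import *
c=dict(np.load("top8.npz"));f=lambda u,v,z:ray(c,200+u/5,130+v/5,z).round(1)
print("top: lip front",f(366,170,128),f(366,225,128),"wall ends",f(375,148,163.7),f(642,149,163.7),f(642,375,163.7))
print("bead outer",f(365,175,100),"inner edge",f(356,175,100), "far bead outer",f(97,380,100))
c=dict(np.load("scene8.npz"));f=lambda u,v,z:ray(c,220+u/5,110+v/5,z).round(1)
print("scene: frontL wall top",f(322,352,163.7),"rearL",f(495,482,163.7),"bead crest frontL corner",f(280,390,105),"far rim",f(450,215,105))
W=cloud(dict(np.load("scene8.npz")));
# rim crest in cloud scene
p=W[110:200,220:330].reshape(-1,3);q=p[(np.abs(p[:,2]-104)<5)&(p[:,1]>110)&(p[:,1]<145)];print(len(q),np.nanmedian(q,0))
W=cloud(dict(np.load("top8.npz")));P=W[150:210,265:335].reshape(-1,3);P=P[(P[:,2]>150)&(P[:,2]<175)];print("walls",rect(P),P[:,1].max())
for v in (160,165,170,175):
    print([tuple(W[v,u].round(0)) for u in range(266,282,2)])
```

```text
top: lip front [619.3 119.3 128. ] [583.7 119.1 128. ] wall ends [622.3 110.  163.7] [618.9 -52.4 163.7] [478.9 -49.7 163.7]
bead outer [624.4 122.9 100. ] inner edge [624.5 128.7 100. ] far bead outer [493.8 290.5 100. ]
scene: frontL wall top [451.3 100.7 163.7] rearL [436.7 -59.9 163.7] bead crest frontL corner [442.8 134.5 105. ] far rim [650.1 145.4 105. ]
33 [455.58076507 128.32965342 103.48993002]
walls ((553.4, 22.9), (182.0, 137.7), 87.06) 110.51385048680974
[(np.float64(639.0), np.float64(144.0), np.float64(108.0)), (np.float64(641.0), np.float64(139.0), np.float64(102.0)), (np.float64(641.0), np.float64(132.0), np.float64(102.0)), (np.float64(674.0), np.float64(138.0), np.float64(-5.0)), (np.float64(672.0), np.float64(130.0), np.float64(1.0)), (np.float64(621.0), np.float64(107.0), np.float64(164.0)), (np.float64(620.0), np.float64(101.0), np.float64(166.0)), (np.float64(621.0), np.float64(95.0), np.float64(164.0))]
[(np.float64(640.0), np.float64(152.0), np.float64(49.0)), (np.float64(639.0), np.float64(145.0), np.float64(52.0)), (np.float64(622.0), np.float64(131.0), np.
[... 546 characters left out ...]
p.float64(598.0), np.float64(116.0), np.float64(135.0)), (np.float64(597.0), np.float64(110.0), np.float64(136.0)), (np.float64(593.0), np.float64(102.0), np.float64(150.0)), (np.float64(592.0), np.float64(96.0), np.float64(153.0))]
[(np.float64(618.0), np.float64(157.0), np.float64(2.0)), (np.float64(617.0), np.float64(150.0), np.float64(8.0)), (np.float64(590.0), np.float64(132.0), np.float64(105.0)), (np.float64(583.0), np.float64(123.0), np.float64(130.0)), (np.float64(582.0), np.float64(116.0), np.float64(135.0)), (np.float64(582.0), np.float64(110.0), np.float64(136.0)), (np.float64(577.0), np.float64(102.0), np.float64(152.0)), (np.float64(575.0), np.float64(95.0), np.float64(158.0))]
```

```bash
python3 -m inch '[-0.002,0.0009,0,0,0,0,1, -0.004,0.0019,0,0,0,0,1, -0.005,0.0023,0,0,0,0,1, -0.005,0.0023,0,0,0,0,1, -0.003,0.0014,0,0,0,0,1, 0,0,0,0,0,0,1]'
python3 - <<'E'
from h import *
from cell import env
p,R,s=st(env);print(p,s["tcp_rot"],s["ft_force"],s["moment"])
for n in("scene","top"):
    c=env.read_camera(n);im=c["pixels"];np.savez(n+"9.npz",**c)
    im=im[120:220,230:350] if n=="scene" else im[140:220,240:340]
    cv2.imwrite(f"pics/{n}9.png",cv2.resize(im,None,fx=6,fy=6,interpolation=cv2.INTER_CUBIC))
E
```

```text
t: 15.0
eef_pos: [534.3, -40.8, 145.9]
tcp_rot: [-1.572, 0.438, -1.594]
ft_force: [0.1, -0.7, -2.4]
opening: 0.251
[534.31412434 -40.75272877 145.8773396 ] [-1.57161217  0.43814301 -1.59356277] [ 0.10380335 -0.69930369 -2.43225104] [-0.58474244 -0.13147366  0.00808474]
```

View pics/scene9.png

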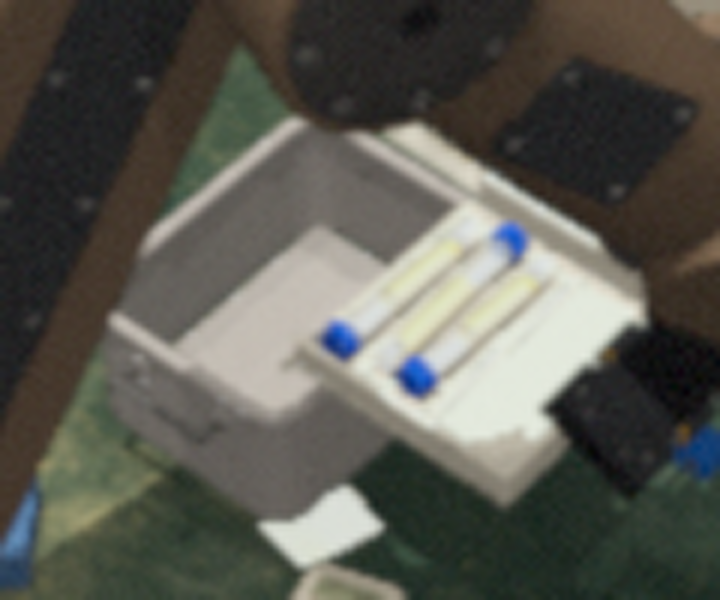

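View pics/top9.png

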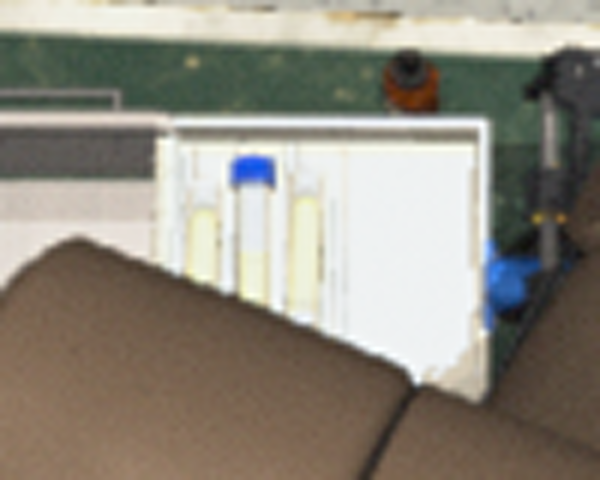

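Run:
```python
from h import *
c=dict(np.load("top9.npz"));f=lambda u,v,z:ray(c,240+u/6,140+v/6,z).round(1)
print("lip front",f(157,170,128),f(157,235,128),"wall end",f(172,119,163.7),"rear",f(489,122,163.7),"rib-cap1",f(253,172,146))
W=cloud(c);P=W[165:195,290:318].reshape(-1,3);P=P[(P[:,2]>120)&(P[:,2]<150)]
A=np.c_[P[:,:2]-P[:,:2].mean(0),np.ones(len(P))];k=np.linalg.lstsq(A,P[:,2],rcond=None)[0];print("slope along y deg",np.degrees(np.arctan(k[1])),"x",np.degrees(np.arctan(k[0])),k[2],P.mean(0))
c=dict(np.load("scene9.npz"));f=lambda u,v,z:ray(c,230+u/6,120+v/6,z).round(1)
print("scene lip left front corner",f(300,355,128),"lip right",f(465,205,136))
```

```text
lip front [605.6 141.2 128. ] [570.7 140.9 128. ] wall end [621.9 129.3 163.7] rear [617.5 -31.4 163.7] rib-cap1 [598.5  89.7 146. ]
slope along y deg 1.2826418554367123 x 0.08763098439673266 137.15945066179074 [565.99839149  20.6737752  137.15945066]
scene lip left front corner [468.4 136.6 128. ] lip right [616.9 131.1 136. ]
```

```bash
python3 -m inch '[-0.0014,0.0006,0,0,0,0,1, 0.0013,0.0027,0,0,0,0,1, 0.0017,0.0036,0,0,0,0,1, 0.0017,0.0036,0,0,0,0,1, 0.0013,0.0027,0,0,0,0,1, 0.0008,0.0018,0,0,0,0,1, 0,0,0,0,0,0,1]'
python3 -c "
from cell import env
s=env.state();print(s['eef_pos'],s['ft_force'],s['moment'])"
python3 -m inch '[0.0008,0.0018,0,0,0,0,1, 0.0008,0.0018,0,0,0,0,1, 0.0008,0.0018,0,0,0,0,1,0,0,0,0,0,0,1]'
python3 -c "
from cell import env
s=env.state();print(s['eef_pos'],s['ft_force'],s['moment'])"
```

```text
t: 15.8
eef_pos: [534.3, -39.8, 129.6]
tcp_rot: [-1.572, 0.438, -1.594]
ft_force: [0.1, 0.2, -2.1]
opening: 0.252
[534.33752344 -39.84549461 129.61932874] [ 0.06631049  0.22158444 -2.07177064] [-0.65584545 -0.08175517  0.02512841]
t: 16.2
eef_pos: [534.3, -39.7, 123.8]
tcp_rot: [-1.572, 0.438, -1.594]
ft_force: [-0.2, -1.1, -2.3]
opening: 0.249
[534.33451175 -39.71245278 123.8047003 ] [-0.23035061 -1.08070025 -2.30913214] [-0.6750775  -0.1132208   0.00433908]
```

Run:
```python
from h import *
from cell import env
for n in("scene","top"):
    c=env.read_camera(n);im=c["pixels"];np.savez(n+"10.npz",**c)
    im=im[130:210,240:340] if n=="scene" else im[140:220,240:340]
    cv2.imwrite(f"pics/{n}10.png",cv2.resize(im,None,fx=7,fy=7,interpolation=cv2.INTER_CUBIC))
f=lambda u,v,z:ray(c,240+u/7,140+v/7,z).round(1)
```

```text
(no output)
```

View pics/scene10.png

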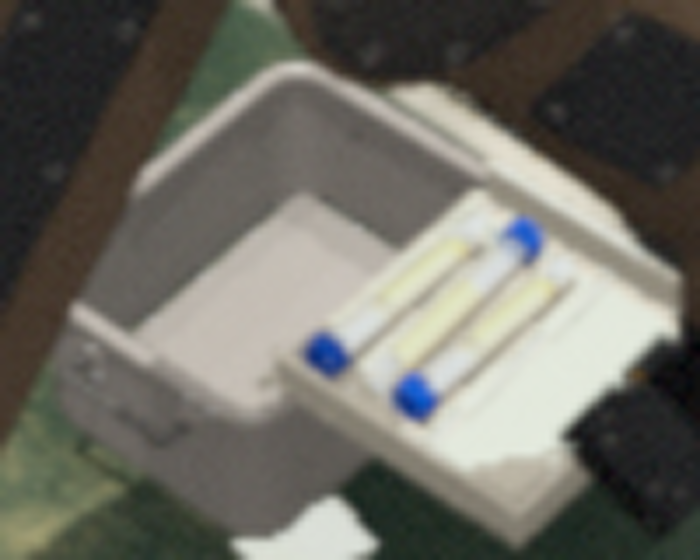

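View pics/top10.png

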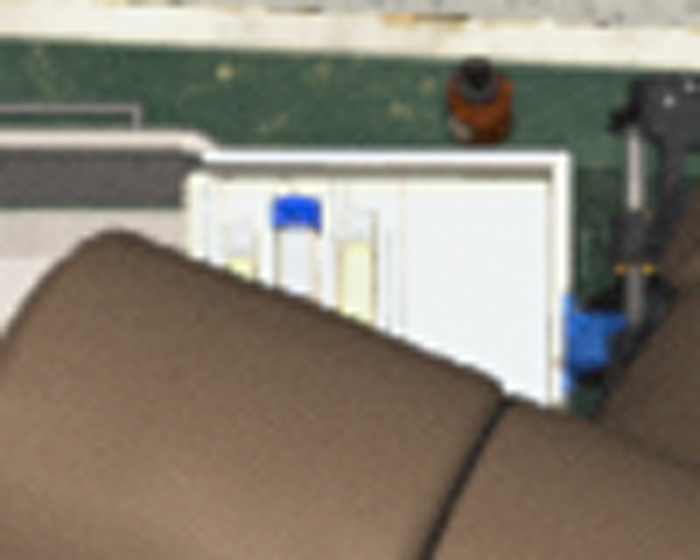

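```bash
python3 -m inch '[0.0008,0.0018,0,0,0,0,1, 0.0008,0.0018,0,0,0,0,1, 0,0,0,0,0,0,1]'
python3 -c "
from cell import env
s=env.state();print(s['eef_pos'],s['ft_force'],s['moment'])"
python3 -m inch '[0.0008,0.0018,0,0,0,0,1, 0,0,0,0,0,0,1]'
python3 -c "
from cell import env
s=env.state();print(s['eef_pos'],s['ft_force'],s['moment'])"
```

```text
t: 16.6
eef_pos: [534.3, -39.6, 119.8]
tcp_rot: [-1.572, 0.438, -1.594]
ft_force: [0.4, 0.3, -1.9]
opening: 0.25
[534.27838576 -39.59118364 119.80450455] [ 0.41658482  0.25436402 -1.92730687] [-0.61995939 -0.11290357 -0.00596591]
t: 16.8
eef_pos: [534.5, -39.6, 118.2]
tcp_rot: [-1.571, 0.438, -1.595]
ft_force: [0.7, -0.6, 1.2]
opening: 0.251
[534.53324204 -39.64223041 118.16027933] [ 0.74263785 -0.557115    1.22685314] [-0.15231425 -0.13030816 -0.02137768]
```

```bash
python3 -m inch '[0.0009,-0.0004,0,0,0,0,1, 0.0009,-0.0004,0,0,0,0,1, 0,0,0,0,0,0,1]'
python3 -c "
from cell import env
s=env.state();print(s['eef_pos'],s['ft_force'],s['moment'])"
python3 -m inch '[0.0009,-0.0004,0,0,0,0,1, 0,0,0,0,0,0,1]'
python3 -c "
from cell import env
s=env.state();print(s['eef_pos'],s['ft_force'],s['moment'])"
```

```text
t: 17.1
eef_pos: [534.4, -41.8, 118.0]
tcp_rot: [-1.572, 0.438, -1.594]
ft_force: [0.1, -1.0, -1.1]
opening: 0.25
[534.35840178 -41.78539849 118.03346506] [ 0.12086431 -1.00999964 -1.08912014] [-0.60041538 -0.03447876  0.00372112]
t: 17.3
eef_pos: [534.3, -42.7, 118.0]
tcp_rot: [-1.572, 0.438, -1.594]
ft_force: [1.4, -0.7, -2.8]
opening: 0.251
[534.33853146 -42.69667953 117.99115379] [ 1.36312356 -0.66438871 -2.83997361] [-0.63578589 -0.11842371  0.03104313]
```

```bash
for i in 1 2; do python3 -m inch '[0.0004,0.0009,0,0,0,0,1, 0,0,0,0,0,0,1]' >/dev/null
python3 -c "
from cell import env
s=env.state();print(s['eef_pos'],s['ft_force'],s['moment'])"; done
```

```text
[534.42600603 -42.55970103 117.17583624] [-0.50344589 -1.36008662  0.83757413] [-0.12692032 -0.1432309   0.04740463]
[534.52992015 -42.61164346 116.18247205] [ 0.50716511 -1.57707313  1.59336289] [-0.03725778 -0.16523823 -0.08748798]
```

```bash
for i in 1 2; do python3 -m inch '[0.0004,0.0009,0,0,0,0,1, 0,0,0,0,0,0,1]' >/dev/null
python3 -c "
from cell import env
s=env.state();print(s['eef_pos'],s['ft_force'],s['moment'])"; done
```

```text
[534.533149   -42.67042574 115.09330034] [ 1.51125359 -2.50846114  1.55654472] [-0.2294754  -0.25431927 -0.17069524]
[534.51552878 -42.75540734 114.05009482] [ 0.52006273 -3.89426376  2.75516491] [-0.51837161 -0.26568889 -0.06522395]
```

```bash
python3 -m inch '[-0.0013,-0.0027,0,0,0,0,1, 0,0,0,0,0,0,1]' >/dev/null; for i in 1; do 
python3 -c "
from cell import env
s=env.state();print(s['eef_pos'],s['ft_force'],s['moment'])"; done
python3 -m inch '[0.0009,-0.0004,0,0,0,0,1,0.0009,-0.0004,0,0,0,0,1, 0,0,0,0,0,0,1]' >/dev/null;  
python3 -c "
from cell import env
s=env.state();print(s['eef_pos'],s['ft_force'],s['moment'])"
python3 -m inch '[0.0004,0.0009,0,0,0,0,1, 0,0,0,0,0,0,1]' >/dev/null;  
python3 -c "
from cell import env
s=env.state();print(s['eef_pos'],s['ft_force'],s['moment'])"
```

```text
[534.0684195  -42.17391656 117.15388337] [ 0.49030393  0.29696111 -3.51812451] [-0.64047069 -0.05719523 -0.0291808 ]
[534.22798872 -44.47176605 116.97676325] [-0.39752471  0.53847636 -2.33628401] [-0.63781318 -0.06319223 -0.01193348]
[534.21853362 -44.35829985 115.9252829 ] [-0.14394276  0.79916973 -1.43350485] [-0.71291546 -0.08634374 -0.00878382]
```

Run:
```python
from h import *
from cell import env
for n in("scene","top"):
    c=env.read_camera(n);im=c["pixels"];np.savez(n+"11.npz",**c)
    im=im[130:210,240:340] if n=="scene" else im[140:220,240:340]
    cv2.imwrite(f"pics/{n}11.png",cv2.resize(im,None,fx=7,fy=7,interpolation=cv2.INTER_CUBIC))
W=cloud(c);P=W[168:192,288:317].reshape(-1,3);P=P[(P[:,2]>90)&(P[:,2]<125)]
A=np.c_[P[:,:2]-P[:,:2].mean(0),np.ones(len(P))];k=np.linalg.lstsq(A,P[:,2],rcond=None)[0];print("slope y deg",np.degrees(np.arctan(k[1])),P.mean(0),len(P))
p,R,s=st(env);print(s["eef_pos"],s["ft_force"])
```

```text
slope y deg 4.2620686249535575 [581.04736307  23.01839351 109.38072659] 495
[534.26725373 -44.39787422 116.03988429] [ 0.76019068 -0.90242388 -1.95227863]
```

View pics/scene11.png

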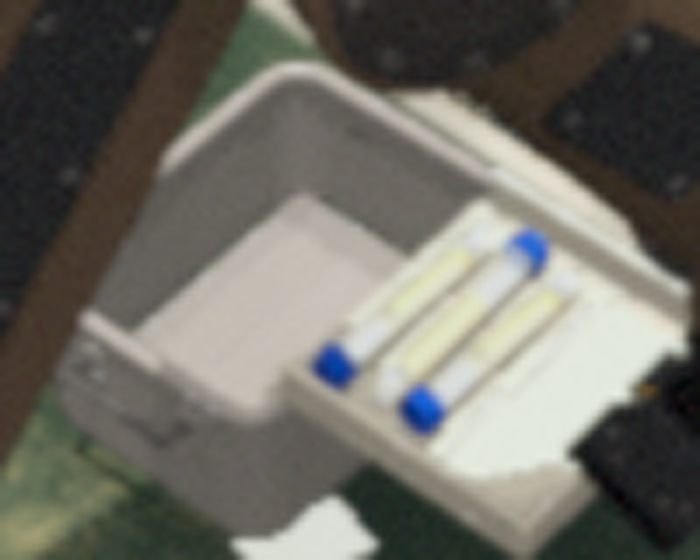

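View pics/top11.png

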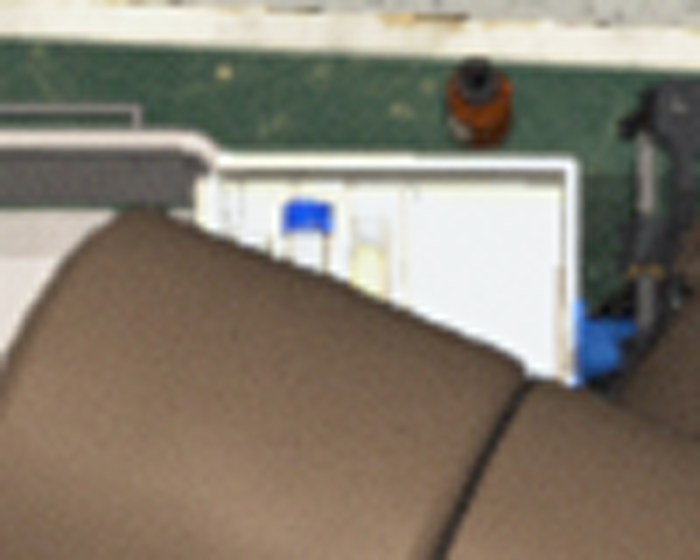

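```bash
for i in 1 2 3; do python3 -m inch '[0.0004,0.0009,0,0,0,0,1, 0,0,0,0,0,0,1]' >/dev/null
python3 -c "
from cell import env
s=env.state();print(s['eef_pos'],s['ft_force'],s['moment'])"; done
python3 - <<'E'
from h import *
c=dict(np.load("top11.npz"));f=lambda u,v,z:ray(c,240+u/7,140+v/7,z).round(1)
print("lip front",f(196,190,102),"wall",f(217,155,137),f(578,158,137))
E
```

```text
[534.27007914 -44.368977   115.00419046] [ 0.09565833 -0.18438871 -1.88615662] [-0.6769942  -0.05930805  0.04810673]
[534.382516   -44.35463288 114.21819138] [-0.08538814 -0.71646127  0.74731494] [-0.21101765 -0.14900605  0.03298515]
[534.40516448 -44.41503255 113.25996204] [ 0.28196123 -1.46337722  0.55631738] [-0.08923416 -0.1832463   0.05927946]
lip front [617.  138.6 102. ] wall [622.7 125.2 137. ] [618.5 -34.8 137. ]
```

```bash
for i in 1 2 3; do python3 -m inch '[0.0009,-0.0004,0,0,0,0,1, 0,0,0,0,0,0,1]' >/dev/null
python3 -c "
from cell import env
s=env.state();print(s['eef_pos'],s['ft_force'],s['moment'])"; done
```

```text
[534.27524465 -45.24394484 113.19763667] [-0.22010833  1.01518288  1.25935203] [ 0.29276255 -0.15555195 -0.0173652 ]
[534.20982829 -46.30473772 113.11453707] [-0.47468183  1.39595046  1.0908656 ] [ 0.29674155 -0.14008915  0.02570246]
[534.17910279 -47.34989621 113.05955664] [-0.15776028  1.3382117   0.99906929] [ 0.31699855 -0.2156835  -0.01132377]
```

```bash
for i in 1 2; do python3 -m inch '[0.0009,-0.0004,0,0,0,0,1, 0,0,0,0,0,0,1]' >/dev/null
python3 -c "
from cell import env
s=env.state();print(s['eef_pos'],s['ft_force'],s['moment'])"; done
```

```text
[534.17057689 -48.35481985 113.06360775] [1.22614646 0.65401676 1.33557592] [ 0.36701826 -0.16976512  0.07463616]
[534.12673455 -49.22944233 113.02475022] [0.48156655 2.21425576 0.70016917] [ 0.50596536 -0.23876703  0.12134714]
```

Run:
```python
from h import *
from cell import env
for n in("scene","top"):
    c=env.read_camera(n);im=c["pixels"];np.savez(n+"12.npz",**c)
    im=im[130:210,240:340] if n=="scene" else im[140:220,240:340]
    cv2.imwrite(f"pics/{n}12.png",cv2.resize(im,None,fx=7,fy=7,interpolation=cv2.INTER_CUBIC))
W=cloud(c)
for v in (167,170,173):
    print([tuple(W[v,u].round(0)[1:].tolist()) for u in range(262,282,1)])
```

```text
[(169.0, 20.0), (165.0, 22.0), (162.0, 19.0), (158.0, 23.0), (155.0, 23.0), (152.0, 20.0), (148.0, 23.0), (135.0, 102.0), (nan, nan), (129.0, 104.0), (125.0, 112.0), (122.0, 106.0), (119.0, 108.0), (116.0, 108.0), (113.0, 108.0), (109.0, 109.0), (106.0, 114.0), (103.0, 112.0), (100.0, 109.0), (97.0, 105.0)]
[(73.0, 732.0), (71.0, 730.0), (70.0, 731.0), (68.0, 728.0), (67.0, 724.0), (66.0, 721.0), (64.0, 720.0), (63.0, 718.0), (61.0, 715.0), (128.0, 109.0), (125.0, 107.0), (122.0, 109.0), (119.0, 104.0), (116.0, 107.0), (112.0, 109.0), (110.0, 106.0), (106.0, 109.0), (103.0, 108.0), (100.0, 103.0), (97.0, 110.0)]
[(72.0, 738.0), (70.0, 737.0), (69.0, 737.0), (67.0, 736.0), (66.0, 735.0), (64.0, 734.0), (63.0, 731.0), (61.0, 731.0), (59.0, 734.0), (58.0, 730.0), (56.0, 728.0), (55.0, 727.0), (54.0, 723.0), (52.0, 721.0), (51.0, 719.0), (49.0, 715.0), (104.0, 126.0), (101.0, 124.0), (100.0, 110.0), (96.0, 114.0)]
```

View pics/scene12.png

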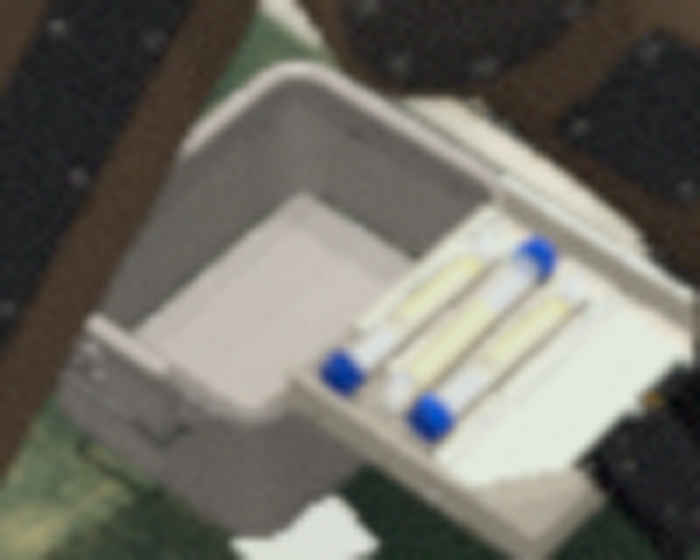

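View pics/top12.png

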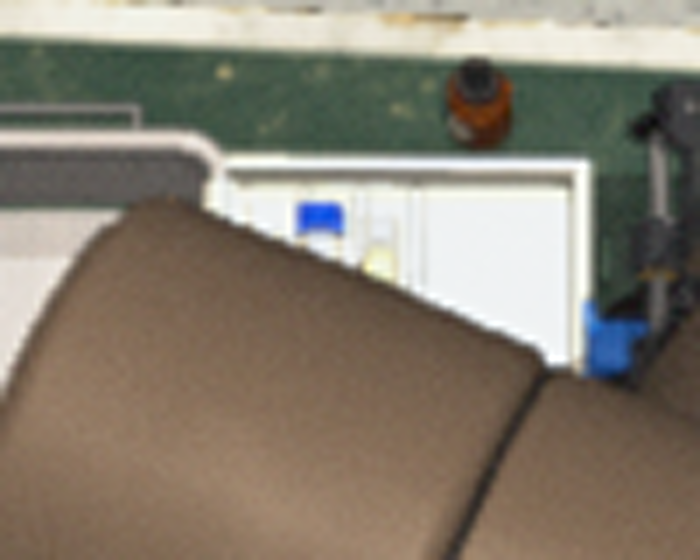

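```bash
for i in 1 2; do python3 -m inch '[0.0009,-0.0004,0,0,0,0,1, 0,0,0,0,0,0,1]' >/dev/null
python3 -c "
from cell import env
s=env.state();print(s['eef_pos'],s['ft_force'],s['moment'])"; done
```

```text
[534.01066561 -49.99019619 112.98681764] [-0.02702736  4.38725831  0.29926692] [ 0.92590025 -0.19274812  0.06119413]
[533.85593828 -50.49761908 112.93773129] [1.56850444 7.86420136 0.4138539 ] [ 1.38064101 -0.32881243  0.06367709]
```

Pulling back brought fy up to 7.9 N, so the lip's leg is behind the bead and hooked. I'll ease forward to centre it, then start the swing.

```bash
python3 -m inch '[-0.0015,0.0007,0,0,0,0,1,-0.0015,0.0007,0,0,0,0,1,0,0,0,0,0,0,1]'
python3 -c "
from cell import env
s=env.state();print(s['eef_pos'],s['ft_force'],s['moment'])"
python3 -m inch '[-0.0008,-0.0013,0,0,0,-0.5,1, -0.0016,-0.0026,0,0,0,-1,1, -0.0024,-0.0039,0,0,0,-1.5,1, -0.0032,-0.0052,0,0,0,-2,1, -0.0032,-0.0052,0,0,0,-2,1, -0.0032,-0.0052,0,0,0,-2,1, -0.0016,-0.0026,0,0,0,-1,1, 0,0,0,0,0,0,1]'
python3 -c "
from cell import env
s=env.state();print(s['eef_pos'],s['tcp_rot'],s['ft_force'],s['moment'])"
```

```text
t: 21.3
eef_pos: [534.3, -48.2, 112.9]
tcp_rot: [-1.571, 0.437, -1.594]
ft_force: [-0.2, -0.2, -1.0]
opening: 0.252
[534.31445888 -48.15160056 112.94350689] [-0.24291268 -0.237486   -0.9923762 ] [-0.29414089 -0.04658244 -0.07268688]
t: 22.1
eef_pos: [534.5, -41.9, 143.5]
tcp_rot: [-1.57, 0.263, -1.593]
ft_force: [0.6, -0.6, -1.5]
opening: 0.25
[534.4947923  -41.90318542 143.53324179] [-1.57037915  0.26253137 -1.59274098] [ 0.6014215  -0.59715762 -1.52010342] [-0.39701711 -0.07249453 -0.02315162]
```

```bash
python3 -m inch '[-0.0016,-0.0026,0,0,0,-1,1, -0.0032,-0.0052,0,0,0,-2,1, -0.0032,-0.0052,0,0,0,-2,1, -0.0032,-0.0052,0,0,0,-2,1, -0.0032,-0.0052,0,0,0,-2,1,-0.0032,-0.0052,0,0,0,-2,1,-0.0032,-0.0052,0,0,0,-2,1, -0.0024,-0.0039,0,0,0,-1.5,1, -0.0008,-0.0013,0,0,0,-0.5,1, 0,0,0,0,0,0,1]'
python3 - <<'E'
from h import *
from cell import env
s=env.state();print(s['eef_pos'],s['tcp_rot'],s['ft_force'],s['moment'],s["joints"])
for n in("scene",):
    c=env.read_camera(n);im=c["pixels"]
    im=im[110:210,230:350]
    cv2.imwrite(f"pics/{n}13.png",cv2.resize(im,None,fx=6,fy=6,interpolation=cv2.INTER_CUBIC))
E
```

```text
t: 23.1
eef_pos: [534.9, -24.1, 185.0]
tcp_rot: [-1.571, 0.002, -1.594]
ft_force: [0.1, 1.1, -0.2]
opening: 0.251
[534.88075566 -24.14649294 184.97297593] [-1.5713256   0.0019967  -1.59365643] [ 0.11148683  1.07986403 -0.19976695] [ 0.35646383 -0.27183071 -0.04032036] [-0.16947677  0.39917035  1.81331172  0.00236778  0.92992722 -0.14803364]
```

View pics/scene13.png

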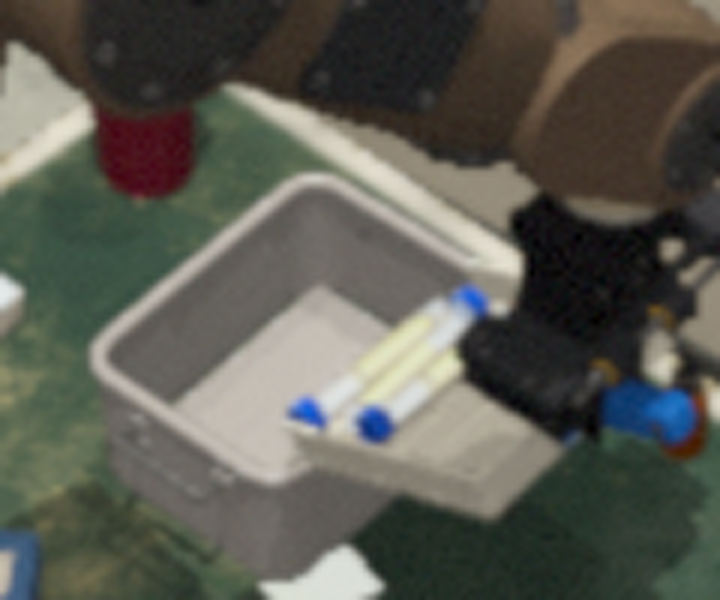

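```bash
python3 -m inch '[-0.0016,-0.0026,0,0,0,-1,1, -0.0032,-0.0052,0,0,0,-2,1, -0.0048,-0.0078,0,0,0,-3,1, -0.0048,-0.0078,0,0,0,-3,1, -0.0048,-0.0078,0,0,0,-3,1, -0.0048,-0.0078,0,0,0,-3,1, -0.0032,-0.0052,0,0,0,-2,1]'
python3 - <<'E'
from cell import env
s=env.state();print(s['eef_pos'],s['tcp_rot'],s['ft_force'],s['moment'],s["joints"])
E
```

```text
t: 23.85
eef_pos: [535.6, 8.2, 225.7]
tcp_rot: [-1.571, -0.298, -1.594]
ft_force: [0.1, -0.5, -1.9]
opening: 0.251
[535.5912656    8.23130135 225.688785  ] [-1.57119049 -0.29774563 -1.5937171 ] [ 0.0607539  -0.46688364 -1.88800414] [ 0.22598544 -0.16381504  0.02473512] [ 0.04092184  0.37810996  1.75768764 -0.34380711  1.05213418  0.24254404]
```

```bash
python3 -m inch '[-0.0032,-0.0052,0,0,0,-2,1, -0.0048,-0.0078,0,0,0,-3,1, -0.0048,-0.0078,0,0,0,-3,1, -0.0048,-0.0078,0,0,0,-3,1, -0.0032,-0.0052,0,0,0,-2,1,-0.0032,-0.0052,0,0,0,-2,1,-0.0016,-0.0026,0,0,0,-1,1,0,0,0,0,0,0,1,0,0,0,0,0,0,1,0,0,0,0,0,0,1]'
python3 -m inch '[0,0,0,0,0,0,1,0,0,0,0,0,0,1,0,0,0,0,0,0,1,0,0,0,0,0,0,1,0,0,0,0,0,0,1]'
python3 - <<'E'
from h import *
from cell import env
s=env.state();print(s['eef_pos'],s['tcp_rot'],s['ft_force'],s['moment'],s["joints"])
for n in("scene","top"):
    c=env.read_camera(n);im=c["pixels"]
    im=im[90:210,230:370] if n=="scene" else im[140:260,200:340]
    cv2.imwrite(f"pics/{n}14.png",cv2.resize(im,None,fx=5,fy=5,interpolation=cv2.INTER_CUBIC))
E
```

```text
t: 24.85
eef_pos: [536.5, 47.6, 253.0]
tcp_rot: [-1.572, -0.574, -1.594]
ft_force: [-1.1, 1.4, -1.8]
opening: 0.252
t: 25.35
eef_pos: [536.5, 47.8, 253.1]
tcp_rot: [-1.572, -0.574, -1.594]
ft_force: [-0.6, 0.3, -1.6]
opening: 0.253
[536.53099874  47.8439539  253.14340386] [-1.57155878 -0.57430421 -1.59357477] [-0.61780024  0.27181257 -1.56707567] [ 0.43223277 -0.02783321  0.03421016] [ 0.23230161  0.42433187  1.69188758 -0.58740062  1.24745628  0.51006529]
```

View pics/scene14.png

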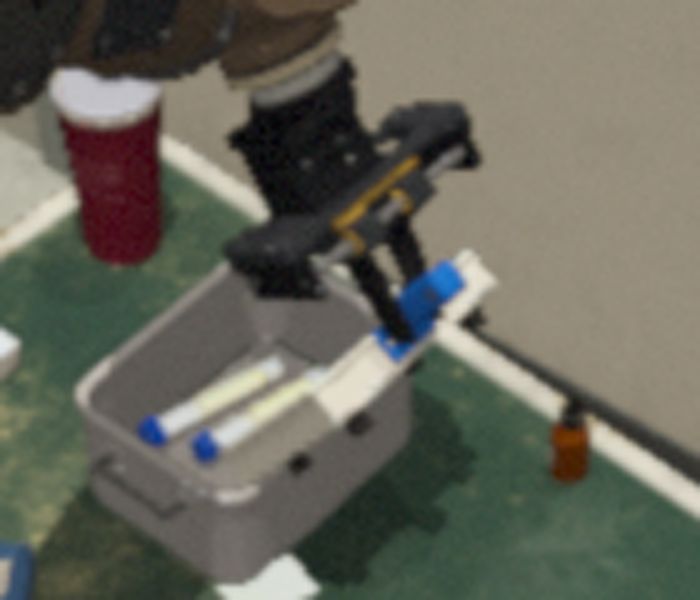

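View pics/top14.png

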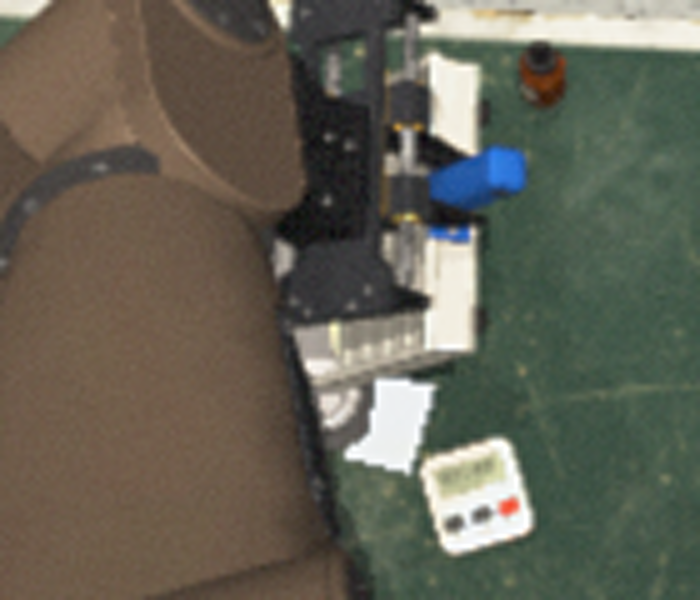

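```bash
python3 -m inch '[0,0,0,0,0,0,1,0,0,0,0,0,0,1,0,0,0,0,0,0,1,0,0,0,0,0,0,1,0,0,0,0,0,0,1]'
python3 - <<'E'
from h import *
from cell import env
for n in("scene","top"):
    c=env.read_camera(n);im=c["pixels"];np.savez(n+"15.npz",**c)
    im=im[130:200,240:330] if n=="scene" else im[180:230,245:305]
    cv2.imwrite(f"pics/{n}15.png",cv2.resize(im,None,fx=8,fy=8,interpolation=cv2.INTER_CUBIC))
    h=cv2.cvtColor(im,cv2.COLOR_BGR2HSV)
E
```

```text
t: 25.95
eef_pos: [536.5, 47.9, 253.1]
tcp_rot: [-1.572, -0.574, -1.593]
ft_force: [-0.1, 0.2, -1.6]
opening: 0.249
```

View pics/scene15.png

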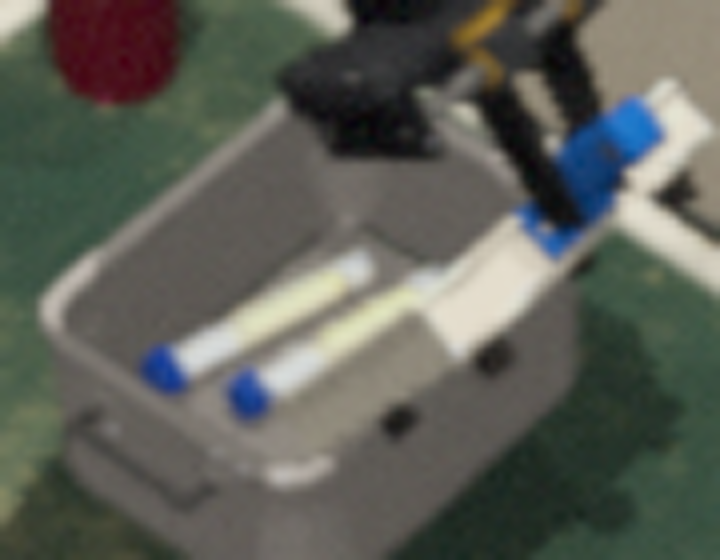

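View pics/top15.png

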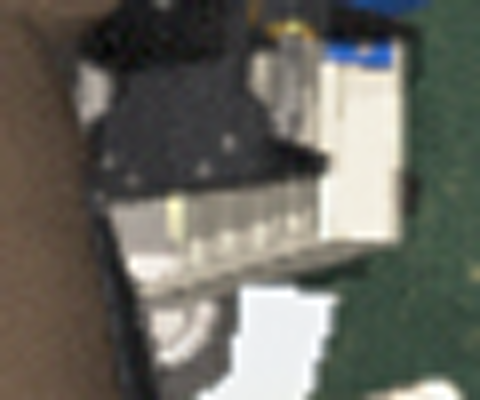

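Run:
```python
from h import *
c=dict(np.load("top15.npz"))
u,v=245+175/8,180+215/8
for z in(13,16,100,115,130): print(z,ray(c,u,v,z).round(1))
W=cloud(c)
for vv in (205,206,207): print(vv,[tuple(W[vv,k].round(0).tolist()) for k in range(260,276)])
```

```text
13 [505.7 152.   13. ]
16 [505.2 151.7  16. ]
100 [488.6 141.4 100. ]
115 [485.7 139.6 115. ]
130 [482.7 137.7 130. ]
205 [(450.0, 132.0, 321.0), (515.0, 173.0, 0.0), (514.0, 170.0, 4.0), (514.0, 166.0, 5.0), (514.0, 163.0, 3.0), (514.0, 159.0, 6.0), (510.0, 153.0, 25.0), (510.0, 150.0, 24.0), (494.0, 137.0, 104.0), (492.0, 134.0, 110.0), (492.0, 130.0, 115.0), (489.0, 126.0, 125.0), (488.0, 122.0, 134.0), (488.0, 119.0, 132.0), (487.0, 115.0, 138.0), (485.0, 111.0, 145.0)]
206 [(510.0, 176.0, 8.0), (512.0, 174.0, -1.0), (511.0, 170.0, 3.0), (510.0, 166.0, 6.0), (510.0, 163.0, 6.0), (511.0, 160.0, 2.0), (506.0, 154.0, 25.0), (492.0, 142.0, 95.0), (491.0, 137.0, 104.0), (489.0, 133.0, 111.0), (488.0, 130.0, 115.0), (486.0, 126.0, 124.0), (484.0, 122.0, 134.0), (484.0, 119.0, 134.0), (483.0, 115.0, 141.0), (483.0, 112.0, 140.0)]
207 [(507.0, 176.0, 6.0), (507.0, 173.0, 4.0), (508.0, 170.0, -1.0), (507.0, 166.0, 5.0), (507.0, 162.0, 7.0), (506.0, 159.0, 8.0), (504.0, 154.0, 18.0), (488.0, 141.0, 101.0), (487.0, 137.0, 104.0), (486.0, 133.0, 111.0), (484.0, 129.0, 123.0), (484.0, 126.0, 119.0), (483.0, 123.0, 125.0), (481.0, 118.0, 136.0), (480.0, 115.0, 138.0), (479.0, 112.0, 143.0)]
```

The third tube shows only in the top view, with its label at (266.9,206.9) and z about 20, y about 152, which puts it on the pan floor. The ribs I can see are empty and the tray stands at about 57°. Swinging back.

```bash
python3 -m inch '[0.0015,0.0026,0,0,0,1,1, 0.003,0.0053,0,0,0,2,1, 0.0044,0.008,0,0,0,3,1, 0.0044,0.008,0,0,0,3,1, 0.0044,0.008,0,0,0,3,1, 0.0044,0.008,0,0,0,3,1, 0.0044,0.008,0,0,0,3,1, 0.0044,0.008,0,0,0,3,1, 0.0044,0.008,0,0,0,3,1, 0.0044,0.008,0,0,0,3,1]'
python3 -m inch '[0.0044,0.008,0,0,0,3,1, 0.0044,0.008,0,0,0,3,1, 0.0044,0.008,0,0,0,3,1, 0.0044,0.008,0,0,0,3,1, 0.0044,0.008,0,0,0,3,1, 0.003,0.0053,0,0,0,2,1,0.0015,0.0026,0,0,0,1,1,0,0,0,0,0,0,1]'
python3 -c "
from cell import env
s=env.state();print(s['eef_pos'],s['tcp_rot'],s['ft_force'],s['moment'])"
```

```text
t: 27.05
eef_pos: [535.1, -15.1, 200.6]
tcp_rot: [-1.57, -0.1, -1.595]
ft_force: [0.6, 0.4, -2.3]
opening: 0.25
t: 27.85
eef_pos: [534.4, -40.0, 151.8]
tcp_rot: [-1.571, 0.211, -1.596]
ft_force: [0.0, -0.1, -1.5]
opening: 0.249
[534.36543947 -40.0343546  151.81029081] [-1.57128171  0.21124623 -1.59551643] [ 0.01794559 -0.09845822 -1.50312562] [-0.3060646  -0.16020717  0.02437443]
```

```bash
python3 -m inch '[0.0015,0.0026,0,0,0,1,1, 0.003,0.0053,0,0,0,2,1, 0.003,0.0053,0,0,0,2,1, 0.003,0.0053,0,0,0,2,1, 0.003,0.0053,0,0,0,2,1, 0.003,0.0053,0,0,0,2,1, 0.0015,0.0026,0,0,0,1,1,0.0015,0.0026,0,0,0,1,1,0,0,0,0,0,0,1]'
python3 - <<'E'
from h import *
from cell import env
s=env.state();print(s['eef_pos'],s['tcp_rot'],s['ft_force'],s['moment'])
for n in("scene","top"):
    c=env.read_camera(n);im=c["pixels"];np.savez(n+"16.npz",**c)
    im=im[120:220,230:350] if n=="scene" else im[140:220,240:340]
    cv2.imwrite(f"pics/{n}16.png",cv2.resize(im,None,fx=6,fy=6,interpolation=cv2.INTER_CUBIC))
E
```

```text
t: 28.75
eef_pos: [534.2, -47.3, 113.2]
tcp_rot: [-1.572, 0.438, -1.594]
ft_force: [-0.2, -0.7, -1.6]
opening: 0.247
[534.21692986 -47.31403948 113.2319593 ] [-1.57182538  0.43840871 -1.59443702] [-0.21490019 -0.71993188 -1.58686176] [-0.4938886  -0.12211544 -0.01824664]
```

View pics/scene16.png

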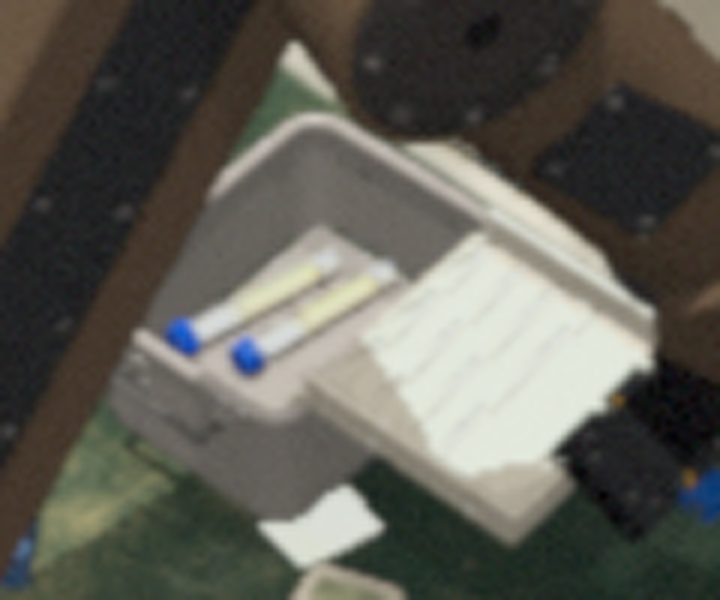

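```bash
python3 -m inch '[-0.0008,-0.0018,0,0,0,0,1, -0.0017,-0.0036,0,0,0,0,1, -0.0025,-0.0054,0,0,0,0,1, -0.0034,-0.0072,0,0,0,0,1, -0.0034,-0.0072,0,0,0,0,1,-0.0025,-0.0054,0,0,0,0,1,-0.0017,-0.0036,0,0,0,0,1,0,0,0,0,0,0,1]'
python3 - <<'E'
from h import *
from cell import env
t=dict(np.load("top0.npz"));W=cloud(t)
for n,(u0,u1,v0,v1) in dict(timer=(284,308,226,252),bottle=(355,390,135,172)).items():
    p=W[v0:v1,u0:u1].reshape(-1,3);p=p[(p[:,2]>9)];print(n,np.nanmin(p,0).round(),np.nanmax(p,0).round())
p,R,s=st(env);print(p,s["ft_force"])
# target: tray at origin (505,-60) heading 88.7; offset TCP->origin (1.4,102.2)
plan(p,R,[503.5,-162,p[2]],R,12,1)
E
```

```text
t: 29.65
eef_pos: [534.4, -47.3, 151.8]
tcp_rot: [-1.571, 0.438, -1.594]
ft_force: [0.1, -0.2, -1.7]
opening: 0.252
timer [361.  26.   9.] [433.  95.  32.]
bottle [ 608. -255.   10.] [ 717. -147.  188.]
[534.40290783 -47.30916131 151.84912072] [ 0.07783684 -0.21900751 -1.68475766]
[ 0.0029,-0.0014,-0.0008,0,0,0,1,
0.0044,-0.0021,-0.0012,0,0,0,1,
0.0071,-0.0033,-0.0019,0,0,0,1,
0.0103,-0.0048,-0.0028,0,0,0,1,
0.013,-0.0061,-0.0035,0,0,0,1,
0.0145,-0.0068,-0.0039,0,0,0,1,
0.0145,-0.0068,-0.0039,0,0,0,1,
0.013,-0.0061,-0.0035,0,0,0,1,
0.0103,-0.0048,-0.0028,0,0,0,1,
0.0071,-0.0033,-0.0019,0,0,0,1,
0.0044,-0.0021,-0.0012,0,0,0,1,
0.0029,-0.0014,-0.0008,0,0,0,1 ]
```

```bash
python3 -m inch '[0.003,-0.0014,-0.0008,0,0,0,1, 0.006,-0.0028,-0.0016,0,0,0,1, 0.010,-0.0047,-0.0026,0,0,0,1, 0.014,-0.0065,-0.0036,0,0,0,1, 0.016,-0.0075,-0.004,0,0,0,1, 0.016,-0.0075,-0.004,0,0,0,1, 0.016,-0.0075,-0.004,0,0,0,1, 0.016,-0.0075,-0.004,0,0,0,1, 0.013,-0.006,-0.003,0,0,0,1, 0.008,-0.0037,-0.002,0,0,-0.5,1]'
python3 -m inch '[0.004,-0.0019,-0.001,0,0,-0.5,1, 0,0,0,0,0,-0.5,1, 0,0,0,0,0,0,1]'
python3 - <<'E'
from h import *
from cell import env
p,R,s=st(env);print(p,s["tcp_rot"],s["ft_force"])
for n in("scene","top"):
    c=env.read_camera(n);im=c["pixels"];np.savez(n+"17.npz",**c)
    im=im[130:250,270:430] if n=="scene" else im[130:250,240:400]
    cv2.imwrite(f"pics/{n}17.png",cv2.resize(im,None,fx=5,fy=5,interpolation=cv2.INTER_CUBIC))
E
```

```text
t: 30.65
eef_pos: [501.2, -178.7, 150.9]
tcp_rot: [-1.572, 0.429, -1.596]
ft_force: [0.6, 0.3, -1.7]
opening: 0.251
t: 30.95
eef_pos: [500.6, -180.6, 151.3]
tcp_rot: [-1.571, 0.412, -1.594]
ft_force: [1.2, 0.7, -1.1]
opening: 0.252
[ 500.61092186 -180.57775451  151.31505033] [-1.57149836  0.41153283 -1.59359382] [ 1.15074977  0.69252735 -1.11956553]
```

View pics/scene17.png

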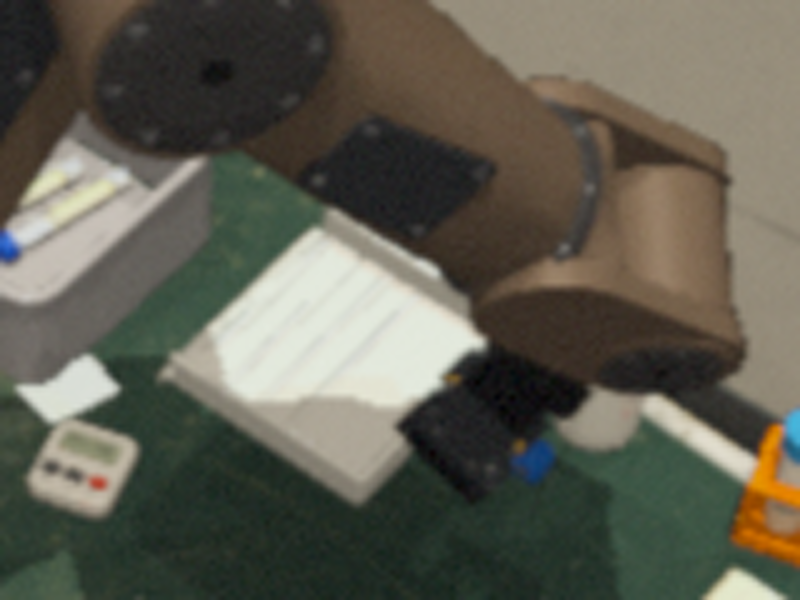

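View pics/top17.png

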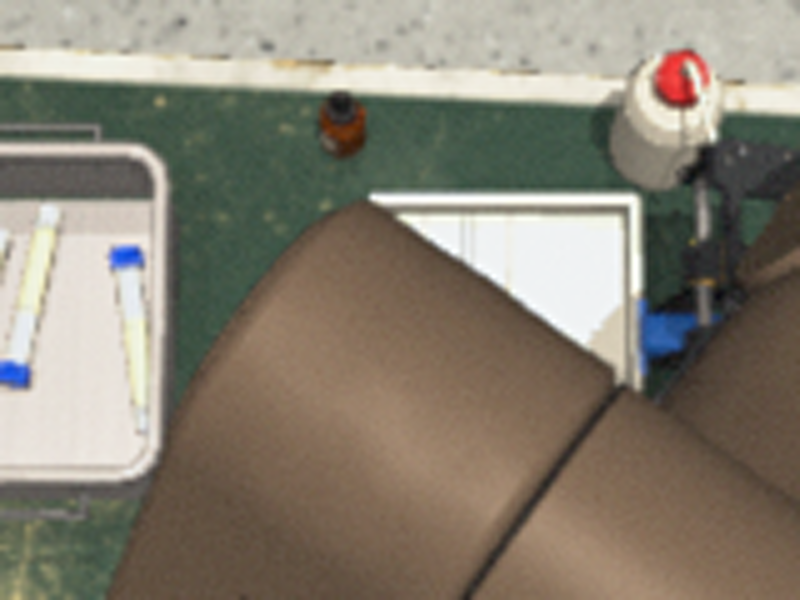

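```bash
python3 -m inch '[0,0,-0.007,0,0,0,1, 0,0,-0.011,0,0,0,1, 0.0016,0.0037,-0.007,0,0,0,1, 0.004,0.0092,0,0,0,0,1, 0.006,0.0137,0,0,0,0,1, 0.007,0.016,0,0,0,0,1, 0.007,0.016,0,0,0,0,1, 0.007,0.016,0,0,0,0,1, 0.006,0.0137,0,0,0,0,1, 0.003,0.0069,0,0,0,0,1]'
python3 -m inch '[0.0016,0.0037,0,0,0,0,1,0.0008,0.0018,0,0,0,0,1, 0,0,0,0,0,0,1]'
python3 - <<'E'
from h import *
from cell import env
p,R,s=st(env);print(p,s["tcp_rot"],s["ft_force"],s["moment"])
E
```

```text
t: 32.05
eef_pos: [475.1, -180.4, 45.7]
tcp_rot: [-1.573, 0.413, -1.595]
ft_force: [0.5, -1.0, -1.5]
opening: 0.254
t: 32.35
eef_pos: [475.6, -180.7, 41.5]
tcp_rot: [-1.571, 0.412, -1.594]
ft_force: [-0.4, 0.9, -1.5]
opening: 0.251
[ 475.63985937 -180.6830397    41.48104363] [-1.57114121  0.41162595 -1.5940034 ] [-0.38634899  0.91480439 -1.52077925] [-0.42614926 -0.05869949  0.01338488]
```

```bash
python3 -m inch '[0.0016,0.0037,0,0,0,0,1,0.0016,0.0037,0,0,0,0,1,0.0008,0.0018,0,0,0,0,1, 0,0,0,0,0,0,1]'
for i in 1 2 3; do python3 -c "
from cell import env
s=env.state();print(s['eef_pos'],s['ft_force'],s['moment'])"
python3 -m inch '[0.0004,0.0009,0,0,0,0,1, 0,0,0,0,0,0,1]' >/dev/null; done;python3 -c "
from cell import env
s=env.state();print(s['eef_pos'],s['ft_force'],s['moment'])"
```

```text
t: 32.75
eef_pos: [475.4, -180.5, 31.0]
tcp_rot: [-1.572, 0.412, -1.594]
ft_force: [-0.4, 0.6, -2.2]
opening: 0.251
[ 475.4194525  -180.51224234   31.03285427] [-0.39898318  0.60834918 -2.20363734] [-0.47447747 -0.06704948 -0.02529658]
[ 475.48285497 -180.57334605   30.24188137] [ 0.50972382  0.20991148 -1.74960248] [-0.47929973 -0.09581651 -0.04660128]
[ 475.48254876 -180.55673827   29.25442043] [ 0.18832167 -0.71088496 -2.27718844] [-0.51310501 -0.07993787  0.01251901]
[ 475.52801666 -180.63999057   28.31443646] [-0.38416803  0.59566702 -1.9365798 ] [-0.50706463 -0.10037746 -0.01889213]
```

```bash
for i in 1 2 3; do python3 -m inch '[0.0004,0.0009,0,0,0,0,1, 0,0,0,0,0,0,1]' >/dev/null; python3 -c "
from cell import env
s=env.state();print(s['eef_pos'],s['ft_force'],s['moment'])"
 done
python3 - <<'E'
from h import *
from cell import env
c=env.read_camera("scene");im=c["pixels"][150:270,270:430]
cv2.imwrite(f"pics/scene18.png",cv2.resize(im,None,fx=5,fy=5,interpolation=cv2.INTER_CUBIC))
E
```

```text
[ 475.52578206 -180.79057516   28.03631095] [-1.97336394 -2.55705128  9.65586634] [0.16807327 0.28292842 0.21839536]
[ 475.57632765 -181.23985791   27.48182564] [-4.83642931 -5.0138338  14.38140525] [0.21786938 0.68110639 0.41288139]
[ 475.61706813 -181.68606235   26.7320498 ] [-6.61833765 -8.54046677 18.33536972] [-0.04251834  0.98364358  0.51369938]
```

View pics/scene18.png

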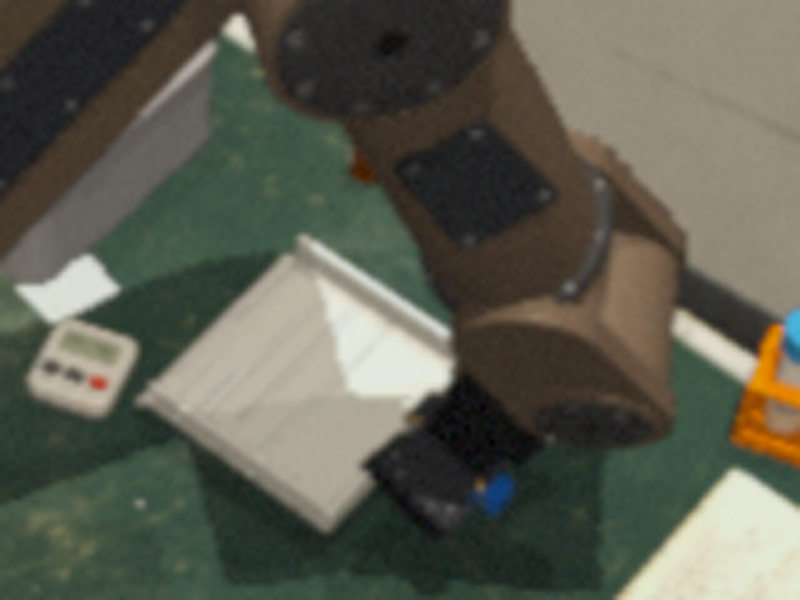

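```bash
python3 -m inch '[-0.0005,-0.0011,0,0,0,0,1, 0,0,0,0,0,0,1, 0,0,0,0,0,0,0.3, 0,0,0,0,0,0,0, 0,0,0,0,0,0,-0.3, 0,0,0,0,0,0,-0.3, 0,0,0,0,0,0,-0.3]'
python3 -m inch '[0,-0.005,0,0,0,0,-0.3, 0,-0.012,0,0,0,0,-0.3, 0,-0.025,0,0,0,0,-0.3, 0,-0.035,0,0,0,0,-0.3, 0,-0.04,0,0,0,0,-0.3, 0,-0.03,0,0,0,0,-0.3, 0,-0.02,0,0,0,0,-0.3, 0,0,0,0,0,0,-0.3]'
python3 - <<'E'
from h import *
from cell import env
for n in("scene","top"):
    c=env.read_camera(n);im=c["pixels"];np.savez(n+"19.npz",**c)
    im=im[100:350,220:540] if n=="scene" else im[130:280,200:500]
    f=2.4 if n=="scene" else 2.6
    cv2.imwrite(f"pics/{n}19.png",cv2.resize(im,None,fx=f,fy=f,interpolation=cv2.INTER_CUBIC))
E
```

```text
t: 34.7
eef_pos: [475.5, -180.5, 26.5]
tcp_rot: [-1.572, 0.412, -1.594]
ft_force: [0.5, 0.3, -0.5]
opening: 0.609
t: 35.5
eef_pos: [474.5, -249.1, 182.5]
tcp_rot: [-1.568, 0.408, -1.594]
ft_force: [-0.0, 0.0, -0.5]
opening: 0.652
```

View pics/scene19.png

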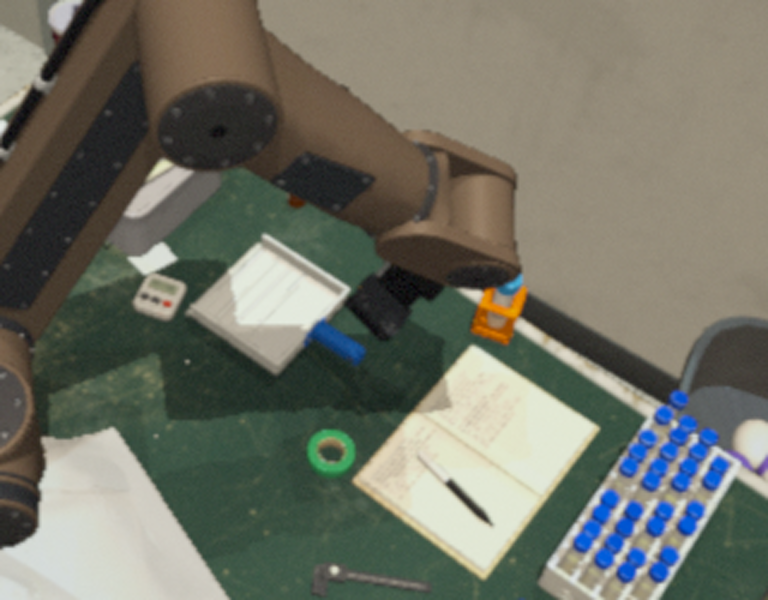

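View pics/top19.png

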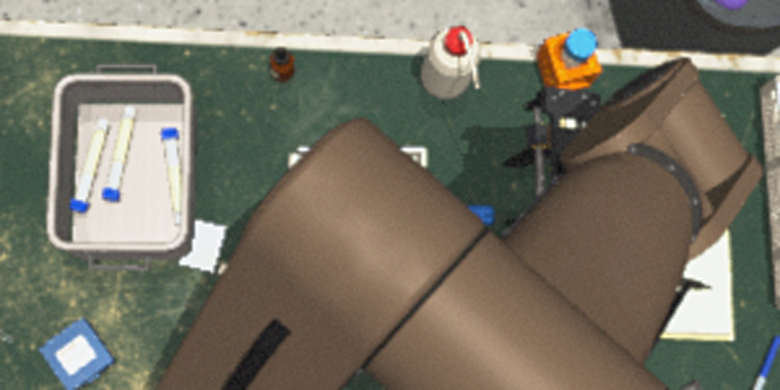

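Run:
```python
from h import *
from cell import env
c=dict(np.load("scene19.npz"));W=cloud(c)
m=np.zeros((400,640),np.uint8);cv2.fillPoly(m,[(np.array([(225,310),(265,265),(320,300),(275,345)])/2.4+[220,100]).astype(int)],1)
P=W[m>0];P=P[abs(P[:,2]-np.median(P[:,2]))<10];A=np.c_[P[:,:2]-P[:,:2].mean(0),np.ones(len(P))]
k=np.linalg.lstsq(A,P[:,2],rcond=None)[0];print("floor z",k[2],"slope deg",np.degrees(np.arctan(k[:2])))
a,b=[ray(c,220+u/2.4,100+v/2.4,17) for u,v in((420,457),(491,523))];print("marker",a,b,(a+b)/2)
env.job_done()
```

```text
floor z 0.0 slope deg [0. 0.]
marker [ 409.82806438 -396.56013693   17.        ] [ 386.01940549 -521.32619431   17.        ] [ 397.92373493 -458.94316562   17.        ]
the job is handed in; nothing more can be done<stdin>:5: RuntimeWarning: Mean of empty slice.
  ret = um.true_divide(
```

The job is done and handed in at about 35.6 s. The marker lies on the notebook, all three tubes are in the pan, and the empty tray stands on the table about 110 mm clear of the pan.

- **Marker:** the last image puts its centre near (398, -459), on the near page and well inside the notebook's edges.
- **Hooking the lip:** the first descent pressed lightly on the bead, and the tray turned about 1.5° front-up in the grip. I re-seated it, then confirmed the hook by pulling back until the force rose to 8 N.
- **Tipping:** I swung the handle up 58° about the lip and waited over a second there. Depth readings put the tray at about 57°, and the forces read during the swing stayed around 2 N.
- **Tubes:** the top view shows all three in the pan, and the tray's floor is empty.
- **Setting down:** the tray pressed on the table with up to 18 N as I lowered it. After release the force reading was back to about zero and the gripper is well clear.

**Checks that failed or disagreed:**
- My last depth check of the tray's flatness failed because no depth points were left after masking. That it stands flat rests on the image and on the lowering height: contact at 28 mm, where I had first gripped it at 28.7 mm.
- The two cameras disagreed by about 5 mm, and more at some tray corners, so I settled the lip fit by contact forces.

The other things I could see in the last pictures look unmoved. Parts of the table were hidden by the arm, so I did not check all of them.

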